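# Refill the push dispenser of patches and draw the first carton

## Robot

A 6-joint arm with a two-finger parallel gripper is mounted at the origin on the work surface. World frame = base frame: x ahead of the robot, y to its left, z up, the work surface at z = 0. Lengths are in m, angles in rad, forces in N, time in s.
With the tool pointing down it reaches from about 0.15 to 0.775 m from the base axis. Payload 6.1 kg.
Tool frame: the origin (TCP) lies between the finger pads; the fingertips stand 14 mm ahead of it and the grasp point (between the pads) lies 5 mm behind it (bot.nose_length is the distance from the TCP to the fingertips, in m); z points along the fingers, y is the line along which they close (so a half turn about z gives the same grasp; the last joint's range is limited). The gripper opens to 85 mm and grips with 20 to 120 N. Pads are 22 mm wide; open, the fingers measure 114 mm over their backs; the gripper's body (76 mm by 85 mm) begins 54 mm behind the grasp point. The pads swing forward as they close: fully open they stand 13 mm farther back than shut.
Start: joints at [-1.225, 0.126, -0.04, 1.405, 0, 1.571], TCP at [0.178, -0.494, 0.225] pointing down, gripper open.
Joint ranges: [-2.72, 2.72], [-0.95, 1.95], [-1.27, 1.35], [-1.78, 2.02], [-1.46, 1.47], [-3.14, 3.14]. Speed limits (rad/s): [2.39, 2.39, 3.01, 3.14, 3.14, 3.14].

## Interface

Orientations are given as a unit quaternion [x, y, z, w].
In Python, from workcell import bot, cams, workorder gives the robot as it stands.
- The arm moves only by the shell command python3 -m inch 'ROWS'. ROWS is JSON, a list that holds one entry, the list of rows, each a list of 7 numbers: the shift along the tool's x, y, z in m, then the turn, a rotation vector about the tool's x, y, z in rad, then the finger opening in m, from 0 to 0.0854. A call has 1 to 10 rows; each row is the pose to reach, as a shift and turn from the pose commanded when the call began, along the tool's axes at that moment; what a row does not reach only later rows make up. A row lasts 1/10 s, in which the tool goes at most 50 mm and 8.59 degrees, less where a joint would pass 70% of its speed; a pose out of reach is approached as far as the arm can. A call with a gripper value outside its range is refused whole. The fingers move at their own pace and stop on an object; the grip force is fixed at half the most. Time passes only in rows, so rows that repeat a pose let the fingers close. It gives the time, the measured TCP pose, the force, the opening and the grip force at its end, in the units of the state.
- bot.state(): the state, without advancing time (a new reading comes with each control period).
- cams.capture(name): name is "side" or "top" or "wrist"; returns the picture (420x560x3 uint8, red, green, blue); there is no depth.
- cams.get_calibration(name): a dict with "fx", "fy", "cx", "cy" (pixels), "k1" (the pictures are not rectified: a ray, as slopes to the right and down, at radius r is drawn at 1 + k1 r^2 times it, then the intrinsics apply), "view" (4x4, takes a point from world to camera coordinates); the wrist camera has in their place "mount" (4x4, takes a point from camera to tool coordinates, whose origin is the TCP and whose axes are the flange's). Camera axes: x right, y up, looking along -z (the intrinsics and any distortion apply to the point x, -y, -z); pixel columns grow to the right and rows downward; lengths in m; the calibration is good to about 2 mm. A picture is of the moment at which its call begins: read the wrist's pose just before it. get_calibration takes no time and is no camera call.
- workorder.close_job(): hands the job in; it is judged then, once.
The state is a dict: "time_s": time; "joint_pos": joint angles; "qvel": joint speeds; "joint_efforts": joint torques, N m; "tcp_pos": TCP position; "tcp_rot": TCP orientation; "wrist_force": force on the tool from outside, world axes, zero at the start; "wrist_torque": the same for the moment, N m; "gripper_width": finger opening in m; "finger_force": force on a finger pad.
Only numpy, scipy, OpenCV 4.12 (cv2) and the standard library are available. Lean on these libraries where they do the work, as an engineer would, in place of code of your own. Each camera call takes 0.05 s, during which the arm holds its last target. There are 200 camera calls.

## Task

Refill the black patch dispenser: press in its release tab, swing the smoked cover right back, and stack every carton of patches that lies on the board flat in the magazine, then bring the cover down until it snaps shut. Press the plunger once, all the way down to its stop, let it come up, then draw the delivered carton forward out of the dispenser and lay it flat in the steel tray, leaving the mug, lever, grater and other things where they are.

Things in the scene. Friction and masses are not known exactly. Their poses are not given: they have to be found in the camera images.
- dispenser: black plastic patch dispenser, fixed to the board, 247 x 135 mm. Origin on the board under the middle of its magazine; x runs from its front (delivery tongue, nearer the robot) to its rear, y to its left, z up. At the left rear a pod (x 49 to 121, y 35 to 97, 46 mm high) carries the plunger's column, 72 mm high
- magazine_floor (a point): middle of the magazine's floor, 26 mm above the board. The magazine is an open-topped well, 72 mm (dispenser x) by 55 mm (y), for cartons stacked flat, long side along x. End walls and 16 mm wide corner guides rise to 78 mm above the board, flared 4 mm at the mouth; between the guides both long sides are open over 48 mm, so fingers holding a carton across its 48 mm can go right down
- cover_hinge (a point): middle of the cover's hinge axis (dispenser frame 48, 0, 78 mm); the axis runs along the dispenser's y
- cover (a joint): angle of the smoked clear hooded cover (106 long, 74 wide, 32 mm high, open below), hinged at its rear lower edge: 0 = shut, 2.0 = swung fully back (rad). A hook on the tab holds it shut. With the tab in, a spring lifts it to about 1.1 rad; beyond that a stiff hinge holds it wherever it is left, below that it rises again. Pressed down near its front edge with about 10 N it snaps in
- cover_edge (a point): middle of the cover's upper front edge (shut: dispenser frame -57, 0, 110 mm; 105 mm before and 32 mm above the hinge)
- tab (a joint): travel of the release tab at the dispenser's front, pushed in level along the dispenser's x: 0 = out, 0.007 m = fully in; the cover is freed at about 0.004. Spring: 2 N at rest, 5 N fully in; it springs back
- tab_face (a point): middle of the tab's outer face, 30 mm wide and 18 mm high (at rest: dispenser frame -67, 0, 67 mm); it stands 9 mm proud of the cover's front face, which is above it
- plunger (a joint): travel of the plunger head, pressed straight down: 0 = up, 0.026 m = at its stop. Spring: 9 N at rest, 13 N at the stop, some 6 N more while it moves cartons; it comes up by itself. Going down it drives a pusher that slides the lowest carton out through the front slot; at the stop that carton lies wholly outside on the tongue
- plunger_top (a point): middle of the top of the plunger head, a black mushroom 44 mm across (at rest: dispenser frame 85, 68, 112 mm)
- outlet (a point): a point on the delivery tongue (dispenser frame -80, 0, 26 mm), a flat ledge 60 mm wide before the slot, level with the magazine's floor, with a 3 mm lip at its end (x -125). The delivered carton lies there, its middle 72 to 88 mm before the magazine's; the tab overhangs its rear end 14 mm above it, so draw it 30 mm or more forward, just clear of the lip, before lifting it away
- tray: the open stainless steel repair tray, 158 x 118 mm outside, 4 mm walls and floor, 20 mm high, loose on the board at the right; origin under its middle, x along its long side
- carton1_mid (a point): the middle of a carton of patches (cardboard box 62 x 48 x 18 mm with a paper label, 40 g): x along the 62 mm, y along the 48 mm, z up. It starts lying flat on the board; two to four cartons are there, an absent one reads None
- carton2_mid (a point): the middle of a carton of patches (cardboard box 62 x 48 x 18 mm with a paper label, 40 g): x along the 62 mm, y along the 48 mm, z up. It starts lying flat on the board; two to four cartons are there, an absent one reads None
- carton3_mid (a point): the middle of a carton of patches (cardboard box 62 x 48 x 18 mm with a paper label, 40 g): x along the 62 mm, y along the 48 mm, z up. It starts lying flat on the board; two to four cartons are there, an absent one reads None
- carton4_mid (a point): the middle of a carton of patches (cardboard box 62 x 48 x 18 mm with a paper label, 40 g): x along the 62 mm, y along the 48 mm, z up. It starts lying flat on the board; two to four cartons are there, an absent one reads None
- mug: a bystander, the ceramic mug: white, 76 mm across and 82 mm high; origin under its centre. To be left where it stands
- tyre_lever: a bystander, the tyre lever: green plastic, flat, 125 mm long, 18 mm wide, under 12 mm high; origin under its middle, x along it. To be left where it stands
- grater: a bystander, the grater: stainless steel plate 110 x 60 mm with a wire loop handle, 165 mm long in all, 9 mm high; origin under the plate's middle, x along it. To be left where it stands
- chalk: a bystander, the chalk crayon: stick 62 x 13 x 13 mm with a paper sleeve; origin under its middle, x along it; it may lie among the cartons. To be left where it stands
- spanner: a bystander, the spanner: steel, 160 mm long, lying flat; x along it. To be left where it stands
Not all that is in view belongs to the job. Leave any turquoise look-alike of the part that bears carton3_mid alone. What is shaped like the part that bears carton2_mid but red is not meant.

How it is judged:
On the way, in this order (a step that is already met when the one before it is completed fails the run):
1. the release tab is pushed in far enough to free the cover (value of joint tab above 0.004 m).
2. the cover is swung well back (over 1.5 rad) (value of joint cover above 1.5 rad), for 0.2 s.
3. with the cover open, all cartons lie flat in the magazine (x of carton1_mid in the frame of dispenser between -0.01 and 0.01 m and y of carton1_mid in the frame of dispenser between -0.01 and 0.01 m and z of carton1_mid in the frame of dispenser between 0.03 and 0.095 m and angle between the z axis of each of carton1_mid, carton2_mid, carton3_mid, carton4_mid and the z axis of dispenser, either way round below 0.15 rad and x of carton2_mid in the frame of dispenser between -0.01 and 0.01 m and y of carton2_mid in the frame of dispenser between -0.01 and 0.01 m and z of carton2_mid in the frame of dispenser between 0.03 and 0.095 m and x of carton3_mid in the frame of dispenser between -0.01 and 0.01 m and y of carton3_mid in the frame of dispenser between -0.01 and 0.01 m and z of carton3_mid in the frame of dispenser between 0.03 and 0.095 m and x of carton4_mid in the frame of dispenser between -0.01 and 0.01 m and y of carton4_mid in the frame of dispenser between -0.01 and 0.01 m and z of carton4_mid in the frame of dispenser between 0.03 and 0.095 m and value of joint cover above 1.2 rad), for 0.2 s.
4. the cover is shut and snapped in over them (value of joint cover below 0.03 rad and value of joint tab below 0.002 m and x of carton1_mid in the frame of dispenser between -0.01 and 0.01 m and y of carton1_mid in the frame of dispenser between -0.01 and 0.01 m and z of carton1_mid in the frame of dispenser between 0.03 and 0.095 m and angle between the z axis of each of carton1_mid, carton2_mid, carton3_mid, carton4_mid and the z axis of dispenser, either way round below 0.15 rad and x of carton2_mid in the frame of dispenser between -0.01 and 0.01 m and y of carton2_mid in the frame of dispenser between -0.01 and 0.01 m and z of carton2_mid in the frame of dispenser between 0.03 and 0.095 m and x of carton3_mid in the frame of dispenser between -0.01 and 0.01 m and y of carton3_mid in the frame of dispenser between -0.01 and 0.01 m and z of carton3_mid in the frame of dispenser between 0.03 and 0.095 m and x of carton4_mid in the frame of dispenser between -0.01 and 0.01 m and y of carton4_mid in the frame of dispenser between -0.01 and 0.01 m and z of carton4_mid in the frame of dispenser between 0.03 and 0.095 m), for 0.3 s.
5. the plunger is pressed down to its stop (over 24 of its 26 mm) with the cover shut (value of joint plunger above 0.024 m and value of joint cover below 0.03 rad and value of joint tab below 0.002 m), for 0.1 s.
At the end, for the whole second after the job is handed in: One carton lies flat and at rest on the floor of the steel tray; every other carton lies flat in the magazine (within 10 mm of its middle); the cover is shut and snapped in (under 0.03 rad, tab out), and the plunger is up again (within 3 mm) (value of joint cover below 0.03 rad and value of joint tab below 0.002 m and value of joint plunger below 0.003 m and ((x of carton1_mid in the frame of tray between -0.06 and 0.06 m and y of carton1_mid in the frame of tray between -0.04 and 0.04 m and z of carton1_mid in the frame of tray between 0.008 and 0.018 m and angle between the z axis of carton1_mid and the z axis of dispenser, either way round below 0.15 rad and linear speed of carton1 below 0.03 m/s) or (x of carton2_mid in the frame of tray between -0.06 and 0.06 m and y of carton2_mid in the frame of tray between -0.04 and 0.04 m and z of carton2_mid in the frame of tray between 0.008 and 0.018 m and angle between the z axis of carton2_mid and the z axis of dispenser, either way round below 0.15 rad and linear speed of carton2 below 0.03 m/s) or (x of carton3_mid in the frame of tray between -0.06 and 0.06 m and y of carton3_mid in the frame of tray between -0.04 and 0.04 m and z of carton3_mid in the frame of tray between 0.008 and 0.018 m and angle between the z axis of carton3_mid and the z axis of dispenser, either way round below 0.15 rad and linear speed of carton3 below 0.03 m/s) or (x of carton4_mid in the frame of tray between -0.06 and 0.06 m and y of carton4_mid in the frame of tray between -0.04 and 0.04 m and z of carton4_mid in the frame of tray between 0.008 and 0.018 m and angle between the z axis of carton4_mid and the z axis of dispenser, either way round below 0.15 rad and linear speed of carton4 below 0.03 m/s)) and ((x of carton1_mid in the frame of dispenser between -0.01 and 0.01 m and y of carton1_mid in the frame of dispenser between -0.01 and 0.01 m and z of carton1_mid in the frame of dispenser between 0.03 and 0.095 m and angle between the z axis of carton1_mid and the z axis of dispenser, either way round below 0.15 rad) or (x of carton1_mid in the frame of tray between -0.06 and 0.06 m and y of carton1_mid in the frame of tray between -0.04 and 0.04 m and z of carton1_mid in the frame of tray between 0.008 and 0.018 m and angle between the z axis of carton1_mid and the z axis of dispenser, either way round below 0.15 rad and linear speed of carton1 below 0.03 m/s)) and ((x of carton2_mid in the frame of dispenser between -0.01 and 0.01 m and y of carton2_mid in the frame of dispenser between -0.01 and 0.01 m and z of carton2_mid in the frame of dispenser between 0.03 and 0.095 m and angle between the z axis of carton2_mid and the z axis of dispenser, either way round below 0.15 rad) or (x of carton2_mid in the frame of tray between -0.06 and 0.06 m and y of carton2_mid in the frame of tray between -0.04 and 0.04 m and z of carton2_mid in the frame of tray between 0.008 and 0.018 m and angle between the z axis of carton2_mid and the z axis of dispenser, either way round below 0.15 rad and linear speed of carton2 below 0.03 m/s)) and ((x of carton3_mid in the frame of dispenser between -0.01 and 0.01 m and y of carton3_mid in the frame of dispenser between -0.01 and 0.01 m and z of carton3_mid in the frame of dispenser between 0.03 and 0.095 m and angle between the z axis of carton3_mid and the z axis of dispenser, either way round below 0.15 rad) or (x of carton3_mid in the frame of tray between -0.06 and 0.06 m and y of carton3_mid in the frame of tray between -0.04 and 0.04 m and z of carton3_mid in the frame of tray between 0.008 and 0.018 m and angle between the z axis of carton3_mid and the z axis of dispenser, either way round below 0.15 rad and linear speed of carton3 below 0.03 m/s)) and ((x of carton4_mid in the frame of dispenser between -0.01 and 0.01 m and y of carton4_mid in the frame of dispenser between -0.01 and 0.01 m and z of carton4_mid in the frame of dispenser between 0.03 and 0.095 m and angle between the z axis of carton4_mid and the z axis of dispenser, either way round below 0.15 rad) or (x of carton4_mid in the frame of tray between -0.06 and 0.06 m and y of carton4_mid in the frame of tray between -0.04 and 0.04 m and z of carton4_mid in the frame of tray between 0.008 and 0.018 m and angle between the z axis of carton4_mid and the z axis of dispenser, either way round below 0.15 rad and linear speed of carton4 below 0.03 m/s)) and (horizontal distance between carton1_mid and carton2_mid below 0.03 m or horizontal distance between carton1_mid and carton2_mid above 0.14 m) and (horizontal distance between carton1_mid and carton3_mid below 0.03 m or horizontal distance between carton1_mid and carton3_mid above 0.14 m) and (horizontal distance between carton1_mid and carton4_mid below 0.03 m or horizontal distance between carton1_mid and carton4_mid above 0.14 m) and (horizontal distance between carton2_mid and carton3_mid below 0.03 m or horizontal distance between carton2_mid and carton3_mid above 0.14 m) and (horizontal distance between carton2_mid and carton4_mid below 0.03 m or horizontal distance between carton2_mid and carton4_mid above 0.14 m) and (horizontal distance between carton3_mid and carton4_mid below 0.03 m or horizontal distance between carton3_mid and carton4_mid above 0.14 m)); the robot touches nothing.
It fails at once if a bystander is pushed more than 30 mm from its place (distance of any of mug, tyre_lever, grater, chalk, spanner from where it was at the start of the episode above 0.03 m).
It fails at once if the mug is tipped (angle between mug's own z axis and vertical above 0.4 rad).
Of carton1, carton2, carton3, carton4 only 2 to 4 are there at a start; the rules pass over those that are not, and their reading is None.
At some moment in a run one of tray may be knocked a few centimetres aside while the robot is not near it.
Once in a run the grip may slacken for a moment while it holds something.
It also fails if it takes over 210 s, if anything falls off the work surface, if the arm or the gripper's body presses on something with over 40 N, if the wrist force passes 120 N, or if a joint passes its speed limit or range.

## Working session

There is one attempt and no reset: what is moved stays moved. The work goes in short steps, Python scripts to look and compute and a shell command to move; the robot and the scene stay as the last step left them, time stands still between calls to the robot, and variables do not carry over. Pictures are saved under pics/ and viewed, at most 14 in all, crops included, and the job is handed in when it is done.

```bash
mkdir -p pics; ls
cat > h.py <<'E'
import numpy as np, cv2, json
from workcell import bot, cams, workorder
from scipy.spatial.transform import Rotation as R
def cap(n,f=None):
    s=bot.state(); im=cams.capture(n)
    if f: cv2.imwrite('pics/'+f, im[:,:,::-1])
    return im,s
def view(n,s=None):
    c=cams.get_calibration(n)
    if n=='wrist':
        T=np.eye(4);T[:3,:3]=R.from_quat(s['tcp_rot']).as_matrix();T[:3,3]=s['tcp_pos']
        return c,np.linalg.inv(T@np.array(c['mount']))
    return c,np.array(c['view'])
def ray(n,uv,s=None):
    c,V=view(n,s); x=(uv[0]-c['cx'])/c['fx'];y=(uv[1]-c['cy'])/c['fy']
    a,b=x,y
    for _ in range(20):
        k=1+c['k1']*(a*a+b*b);a,b=x/k,y/k
    W=np.linalg.inv(V); return W[:3,3],W[:3,:3]@np.array([a,-b,-1.])
def toplane(n,uv,z,s=None):
    o,d=ray(n,uv,s); return o+d*(z-o[2])/d[2]
def proj(n,p,s=None):
    c,V=view(n,s); q=V[:3,:3]@np.array(p)+V[:3,3]; a,b=q[0]/-q[2],-q[1]/-q[2]
    k=1+c['k1']*(a*a+b*b); return np.array([c['fx']*a*k+c['cx'],c['fy']*b*k+c['cy']])
E
python3 - <<'E'
from h import *
for n in ['top','side','wrist']:
    cap(n,n+'0.png')
a=cv2.imread('pics/top0.png')
cv2.imwrite('pics/top0b.png',cv2.resize(a,(800,600),interpolation=cv2.INTER_CUBIC))
s=bot.state();print(s)
for n in ['top','side','wrist']:print(n,cams.get_calibration(n))
E
```

```text
pics
{'time_s': 0.15, 'joint_pos': array([-1.22499354e+00,  1.26293673e-01, -4.03910889e-02,  1.40539856e+00,
        8.43444525e-06,  1.57079829e+00]), 'qvel': array([-1.04402799e-03, -9.20716636e-04,  2.55448011e-03,  7.83733392e-05,
        1.32376302e-03, -1.04863185e-03]), 'joint_efforts': array([ 3.57553916e-03, -4.36281502e+01,  3.53147006e+01,  1.36472846e-02,
       -8.86916268e-06,  4.61110361e-06]), 'tcp_pos': array([ 0.17784099, -0.49361231,  0.22407306]), 'tcp_rot': array([ 9.85089720e-01,  1.72040197e-01, -1.06554352e-04, -6.34628136e-04]), 'wrist_force': array([ 0.14934991, -0.12385887, -0.23168014]), 'wrist_torque': array([ 0.04547897,  0.03405973, -0.0102726 ]), 'finger_force': 0.0, 'gripper_width': 0.08558988187910141}
top {'fx': 469.4428711736617, 'fy': 469.4428711736617, 'cx': 279.63696320263324, 'cy': 212.15416177663016, 'k1': -0.012758278947193356, 'view': array([[ 0.0064603 , -0.99991983,  0.01088993,  0.03512692],
       [ 0.99349758,  0.00765596,  0.11359549, -0.57933076],
       [-0.11366976,  0.01008525,  0.9934674 , -1.34156938],
       [ 0.        ,  0.  
[... 211 characters left out ...]
3, -0.00616502,  0.54571781],
       [ 0.29095812, -0.63891272,  0.71213335, -0.23163294],
       [-0.30311997,  0.64443014,  0.70201715, -1.04942461],
       [ 0.        ,  0.        ,  0.        ,  1.        ]])}
wrist {'fx': 349.2323586249284, 'fy': 349.2323586249284, 'cx': 280.1626102503238, 'cy': 205.1353035588799, 'k1': 0.023683523921575373, 'mount': array([[ 1.26036290e-03,  9.60637752e-01,  2.77801225e-01,
         7.27701494e-02],
       [ 9.99999121e-01, -1.09646969e-03, -7.45322911e-04,
         7.05442955e-04],
       [-4.11384704e-04,  2.77801920e-01, -9.60638290e-01,
        -1.48928821e-01],
       [ 0.00000000e+00,  0.00000000e+00,  0.00000000e+00,
         1.00000000e+00]])}
```

View pics/top0b.png

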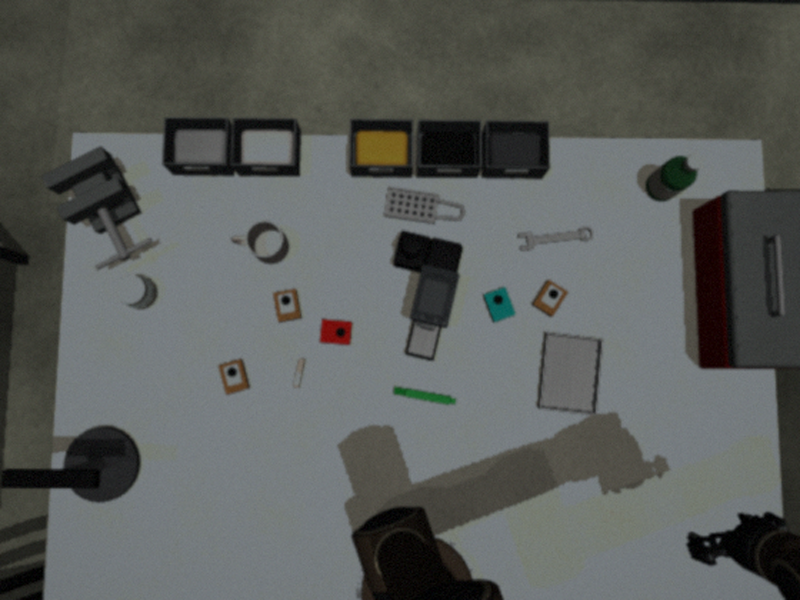

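View pics/side0.png

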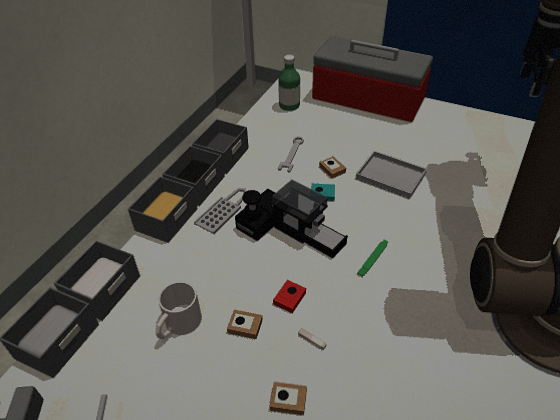

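Candidates for cartons in the 800x600 top view: brown at (288,305), (234,376) and (549,297). The red one at (336,332) and turquoise one at (499,304) are decoys. The dispenser's tongue is at (423,342), its cover at (435,295) and its plunger at (415,250). The tray is at (570,372).

Run:
```python
from h import *
im=cv2.imread('pics/top0.png'); hsv=cv2.cvtColor(im,cv2.COLOR_BGR2HSV)
m=cv2.inRange(hsv,(5,90,60),(20,255,255)); m[:, :]=cv2.morphologyEx(m,cv2.MORPH_CLOSE,np.ones((3,3)))
for c in cv2.findContours(m,0,2)[0]:
    if 60<cv2.contourArea(c)<800:
        P=np.array([toplane('top',p[0],.018)[:2] for p in c]).astype(np.float32)
        r=cv2.minAreaRect(P*1000);b=cv2.boxPoints(r); e1=b[1]-b[0];e2=b[2]-b[1]; e=e1 if np.hypot(*e1)>np.hypot(*e2) else e2
        print('brown',c.mean(0)[0].round(),np.round(r[0]),np.round(r[1]),'long axis ang',np.degrees(np.arctan2(e[1],e[0])).round(1))
f=.7
for nm,uv,z in [('plunger',(415,250),.112),('tonguecentre end',(421,357),.029),('cover frontL',(415,322),.11),('cover frontR',(449,326),.11),('cover backL',(424,267),.11),('cover backR',(459,270),.11),
  ('tray1',(544,333),.02),('tray2',(602,340),.02),('tray3',(596,412),.02),('tray4',(538,408),.02),('red',(336,332),.018),('turq',(499,304),.018),('chalk',(299,373),.01),('lever',(424,396),.01),('spanner',(555,239),0),('mug',(268,243),.08),('gr',(410,205),0)]:
    print(nm,toplane('top',(uv[0]*f,uv[1]*f),z).round(3)[:2])
a=im[130:290,260:340]; cv2.imwrite('pics/disp0.png',cv2.resize(a,None,fx=3.6,fy=3.6,interpolation=cv2.INTER_CUBIC))
```

```text
brown [164. 263.] [428. 377.] [59. 47.] long axis ang 17.7
brown [201. 213.] [575. 272.] [60. 46.] long axis ang 11.6
brown [385. 209.] [ 595. -272.] [47. 60.] long axis ang -32.5
brown [260. 100.] [915.  81.] [ 76. 107.] long axis ang -89.4
plunger [0.674 0.01 ]
tonguecentre end [ 0.469 -0.005]
cover frontL [0.534 0.01 ]
cover frontR [ 0.526 -0.056]
cover backL [ 0.641 -0.007]
cover backR [ 0.636 -0.075]
tray1 [ 0.521 -0.26 ]
tray2 [ 0.507 -0.38 ]
tray3 [ 0.36  -0.363]
tray4 [ 0.367 -0.245]
red [0.52  0.169]
turq [ 0.58  -0.167]
chalk [0.435 0.245]
lever [ 0.39  -0.013]
spanner [ 0.723 -0.291]
mug [0.692 0.303]
gr [0.794 0.018]
```

View pics/disp0.png

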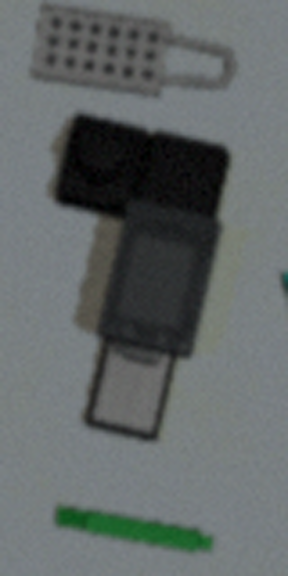

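The crop shows the dispenser with its front towards the robot. The tongue end is at crop (122,430), the cover at (160,275) and the plunger at (100,150). The yaw is about -9°. Next I'll move above it for a close view, with the camera on the robot's side.

```bash
cat >> h.py <<'E'
def pose(yaw,tilt=0):
    # tool z down, tool x at yaw (deg); tilt (deg): about tool y, positive swings fingertips towards tool -x
    return R.from_matrix(np.array([[np.cos(np.radians(yaw)),np.sin(np.radians(yaw)),0],[np.sin(np.radians(yaw)),-np.cos(np.radians(yaw)),0],[0,0,-1.]]))*R.from_rotvec([0,-np.radians(tilt),0])
def goto(p,yaw,tilt=0):
    s=bot.state();q=R.from_quat(s['tcp_rot']);d=q.inv().apply(np.array(p)-s['tcp_pos']); r=(q.inv()*pose(yaw,tilt)).as_rotvec()
    x=q.as_matrix()[:,0]
    print('t',round(s['time_s'],1),'tcp',np.round(s['tcp_pos'],4),'yaw',np.degrees(np.arctan2(x[1],x[0])).round(1),'w',round(s['gripper_width'],4),'F',np.round(s['wrist_force'],1))
    print('row',np.round(d,4),np.round(r,4))
E
python3 -c "
from h import *
goto([.53,-.02,.28],169)"
```

```text
t 0.1 tcp [ 0.1778 -0.4936  0.2241] yaw 19.8 w 0.0856 F [ 0.1 -0.1 -0.2]
row [ 0.4918 -0.3263 -0.0555] [-5.0000e-04 -1.7000e-03 -2.6038e+00]
```

```bash
python3 -m inch '[[[0.05,-0.03,-0.03,0,0,-0.14,0.05],[0.1,-0.06,-0.055,0,0,-0.28,0.03],[0.15,-0.1,-0.055,0,0,-0.42,0],[0.2,-0.13,-0.055,0,0,-0.56,0],[0.25,-0.16,-0.055,0,0,-0.7,0],[0.3,-0.2,-0.055,0,0,-0.84,0],[0.35,-0.23,-0.055,0,0,-0.98,0],[0.4,-0.26,-0.055,0,0,-1.12,0],[0.45,-0.3,-0.055,0,0,-1.26,0],[0.49,-0.326,-0.055,0,0,-1.4,0]]]'; python3 -c "
from h import *
goto([.53,-.02,.28],169)"
```

```text
time_s: 1.15
tcp_pos: [0.4712, -0.0996, 0.2795]
tcp_rot: [0.64, 0.768, -0.0, 0.0]
wrist_force: [0.5, -0.5, -0.4]
gripper_width: 0.0003
finger_force: 0.0
t 1.1 tcp [ 0.4712 -0.0996  0.2795] yaw 100.4 w 0.0003 F [ 0.5 -0.5 -0.4]
row [ 0.0677  0.0722 -0.0005] [-1.0000e-04  2.0000e-04 -1.1979e+00]
```

```bash
python3 -m inch '[[[0.03,0.03,0,0,0,-0.14,0],[0.068,0.072,0,0,0,-0.28,0],[0.068,0.072,0,0,0,-0.42,0],[0.068,0.072,0,0,0,-0.56,0],[0.068,0.072,0,0,0,-0.7,0],[0.068,0.072,0,0,0,-0.84,0],[0.068,0.072,0,0,0,-0.98,0],[0.068,0.072,0,0,0,-1.12,0],[0.068,0.072,0,0,0,-1.198,0],[0.068,0.072,0,0,0,-1.198,0]]]'
python3 - <<'E'
from h import *
goto([.53,-.02,.28],169); print(bot.state()['joint_pos'])
im,s=cap('wrist','w1.png')
import pickle; pickle.dump(s,open('w1.pkl','wb'))
g=np.clip(im.astype(float)*1.8,0,255).astype(np.uint8)
cv2.imwrite('pics/w1b.png',cv2.resize(g,(800,600),interpolation=cv2.INTER_CUBIC)[:,:,::-1])
E
```

```text
time_s: 2.15
tcp_pos: [0.5294, -0.022, 0.2792]
tcp_rot: [0.099, 0.995, -0.0, -0.0]
wrist_force: [-0.8, -0.3, 0.2]
gripper_width: -0.0
finger_force: 0.0
t 2.1 tcp [ 0.5294 -0.022   0.2792] yaw 168.7 w -0.0 F [-0.8 -0.3  0.2]
row [-0.0002  0.0021 -0.0008] [-0.0001 -0.0006 -0.0056]
[-4.15894431e-02  1.43095358e-01  9.97680443e-02  1.52806479e+00
  1.62956159e-05  1.56038354e-01]
```

View pics/w1b.png

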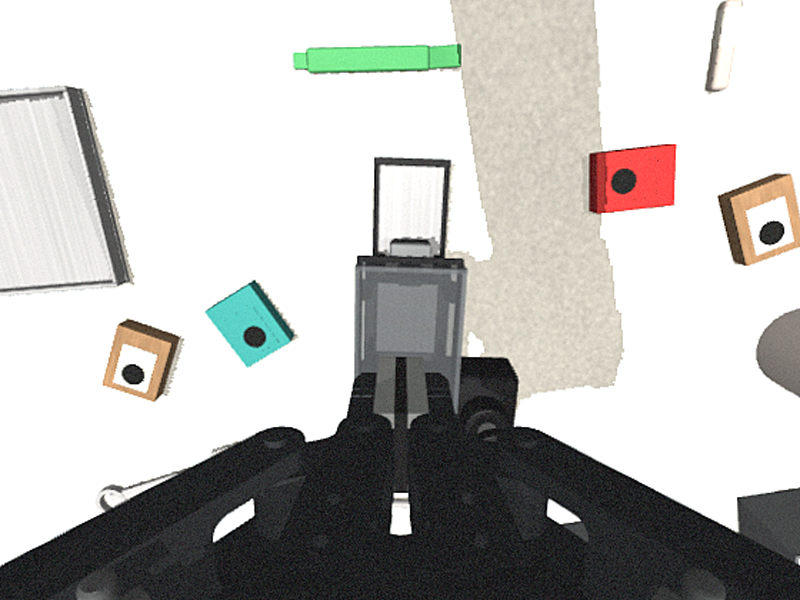

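The wrist view shows the tongue end corners at (374,158) and (451,160), and the tab at (411,247). The cover's upper front corners are at (357,266) and (467,267). The decoys and cartons match the first choice.

Run:
```python
from h import *
import pickle; s=pickle.load(open('w1.pkl','rb')); f=.7
P=lambda uv,z:toplane('wrist',(uv[0]*f,uv[1]*f),z,s)
a,b=P((374,158),.029),P((451,160),.029);c,d=P((357,266),.11),P((467,267),.11)
e=P((411,240),.067)
print(a,b,c,d,e,sep='\n'); print(np.linalg.norm(a-b),np.linalg.norm(c-d))
t=(a+b)/2;cf=(c+d)/2
for q in (a-b,c-d): print('y axis ang',np.degrees(np.arctan2(-q[0],q[1])) )
v=cf-t; print('axis',np.degrees(np.arctan2(v[1],v[0])),np.hypot(*v[:2]),t,cf)
# brown cartons in this view
im=cv2.imread('pics/w1.png');hsv=cv2.cvtColor(im,cv2.COLOR_BGR2HSV)
```

```text
[ 0.46587398 -0.02940336  0.029     ]
[0.47894378 0.02858673 0.029     ]
[ 0.5294502 -0.05028    0.11     ]
[0.54415717 0.02015445 0.11      ]
[ 0.52725506 -0.01297225  0.067     ]
0.059444685263311176 0.0719535032877887
y axis ang 167.29889697709055
y axis ang 168.20589323685843
axis -12.820574102369077 0.06604123085736521 [ 4.72408878e-01 -4.08318489e-04  2.90000000e-02] [ 0.53680368 -0.01506278  0.11      ]
```

```bash
cat >> h.py <<'E'
O=np.array([.593,-.027,0.]); YAW=-12.2
def disp(x,y,z):
    a=np.radians(YAW); return O+np.array([np.cos(a)*x-np.sin(a)*y,np.sin(a)*x+np.cos(a)*y,z])
def gd(x,y,z,tilt=0): goto(disp(x,y,z),YAW+180,tilt)
E
python3 -c "
from h import *
gd(-.115,0,.12,35)"
```

```text
t 2.2 tcp [ 0.5294 -0.022   0.2793] yaw 168.6 w 0.0002 F [-0.1  0.2  0.2]
row [0.0516 0.0093 0.1593] [ 0.004  -0.6114  0.013 ]
```

```bash
python3 -m inch '[[[0.03,0.005,0.04,0,-0.13,0.013,0],[0.0516,0.0093,0.08,0,-0.26,0.013,0],[0.0516,0.0093,0.12,0.002,-0.39,0.013,0],[0.0516,0.0093,0.159,0.004,-0.52,0.013,0],[0.0516,0.0093,0.159,0.004,-0.611,0.013,0],[0.0516,0.0093,0.159,0.004,-0.611,0.013,0],[0.0516,0.0093,0.159,0.004,-0.611,0.013,0]]]'; python3 -c "
from h import *
gd(-.1,0,.07,35)"
```

```text
time_s: 2.9
tcp_pos: [0.4775, -0.0027, 0.1179]
tcp_rot: [0.101, 0.949, -0.032, 0.296]
wrist_force: [0.7, 0.4, 1.8]
gripper_width: 0.0003
finger_force: 0.0
t 2.9 tcp [ 0.4775 -0.0027  0.1179] yaw 167.9 w 0.0003 F [0.7 0.4 1.8]
row [0.0124 0.0007 0.0497] [ 0.0004 -0.0063  0.0017]
```

```bash
python3 -m inch '[[[0.007,0.0007,0.025,0,-0.003,0.0017,0],[0.0124,0.0007,0.0497,0,-0.006,0.0017,0],[0.0124,0.0007,0.0497,0,-0.006,0.0017,0],[0.0124,0.0007,0.0497,0,-0.006,0.0017,0]]]'; python3 -m inch '[[[-0.0082,0,0.0057,0,0,0,0],[-0.0115,0,0.008,0,0,0,0],[-0.0139,0,0.0097,0,0,0,0],[-0.0164,0,0.0115,0,0,0,0],[-0.018,0,0.0126,0,0,0,0],[-0.0188,0,0.0132,0,0,0,0],[-0.0188,0,0.0132,0,0,0,0],[-0.0188,0,0.0132,0,0,0,0]]]'
python3 - <<'E'
from h import *
gd(-.077,0,.07,35)
for n in ['side']:
    im,s=cap(n,'s1.png')
    cv2.imwrite('pics/s1b.png',cv2.resize(im[120:290,170:400],None,fx=3,fy=3)[:,:,::-1])
E
```

```text
time_s: 3.3
tcp_pos: [0.5022, -0.0059, 0.0763]
tcp_rot: [0.102, 0.947, -0.031, 0.303]
wrist_force: [0.4, 0.5, -0.4]
gripper_width: -0.0
finger_force: 0.0
time_s: 4.1
tcp_pos: [0.5211, -0.0108, 0.0727]
tcp_rot: [0.101, 0.947, -0.032, 0.302]
wrist_force: [-1.0, -0.2, 0.2]
gripper_width: -0.0001
finger_force: 0.0
t 4.1 tcp [ 0.5211 -0.0108  0.0727] yaw 167.8 w -0.0001 F [-1.  -0.2  0.2]
row [ 0.0042 -0.0007  0.0003] [ 0.0011  0.0059 -0.0002]
```

View pics/s1b.png

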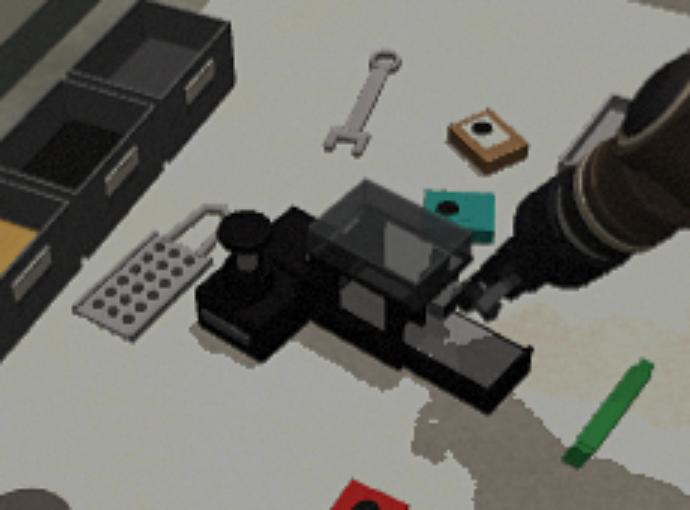

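Not in contact with the tab yet (no force). I'll push on in small steps.

```bash
python3 -m inch '[[[-0.002,0,0.003,0,0,0,0],[-0.004,0,0.0045,0,0,0,0],[-0.004,0,0.0045,0,0,0,0]]]';python3 -m inch '[[[-0.0016,0,0.0011,0,0,0,0],[-0.0033,0,0.0023,0,0,0,0],[-0.0033,0,0.0023,0,0,0,0]]]';  python3 -m inch '[[[-0.0016,0,0.0011,0,0,0,0],[-0.0033,0,0.0023,0,0,0,0],[-0.0033,0,0.0023,0,0,0,0]]]';  python3 - <<'E'
from h import *
gd(-.067,0,.07,35)
for n in ['side']:
    im,s=cap(n,'s1.png')
    cv2.imwrite('pics/s1b.png',cv2.resize(im[120:290,170:400],None,fx=3,fy=3)[:,:,::-1])
E
```

```text
time_s: 4.45
tcp_pos: [0.5274, -0.0121, 0.0716]
tcp_rot: [0.101, 0.947, -0.032, 0.302]
wrist_force: [1.3, 0.7, -0.7]
gripper_width: 0.0001
finger_force: 0.0
time_s: 4.75
tcp_pos: [0.5311, -0.0129, 0.0715]
tcp_rot: [0.101, 0.947, -0.032, 0.302]
wrist_force: [-0.4, 0.1, 1.2]
gripper_width: -0.0005
finger_force: 0.9
time_s: 5.05
tcp_pos: [0.5329, -0.0133, 0.0707]
tcp_rot: [0.101, 0.948, -0.031, 0.3]
wrist_force: [-23.1, 4.9, 17.6]
gripper_width: 0.0
finger_force: 18.0
t 5.0 tcp [ 0.5329 -0.0133  0.0707] yaw 167.8 w 0.0 F [-23.1   4.9  17.6]
row [ 0.0048 -0.0007 -0.0025] [0.0016 0.0025 0.0007]
```

View pics/s1b.png

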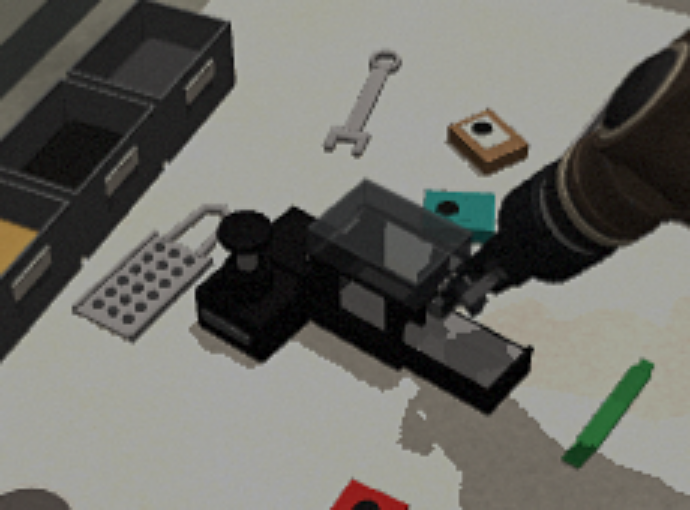

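Run:
```python
from h import *
im,s=cap('wrist','w2.png')
g=np.clip(im.astype(float)*1.8,0,255).astype(np.uint8)
t=cv2.resize(g[100:340,160:400],None,fx=2.5,fy=2.5,interpolation=cv2.INTER_CUBIC)
cv2.imwrite('pics/w2b.png',t[:,:,::-1])
for p in [(-.067,.015,.076),(-.067,-.015,.076),(-.125,0,.029),(-.057,.036,.11)]: print(p,(proj('wrist',disp(*p),s)-[160,100])*2.5)
```

```text
(-0.067, 0.015, 0.076) [378.52710722 410.32571798]
(-0.067, -0.015, 0.076) [208.32062707 410.32060766]
(-0.125, 0, 0.029) [293.20572411 -34.84411573]
(-0.057, 0.036, 0.11) [517.39967528 629.81500245]
```

View pics/w2b.png

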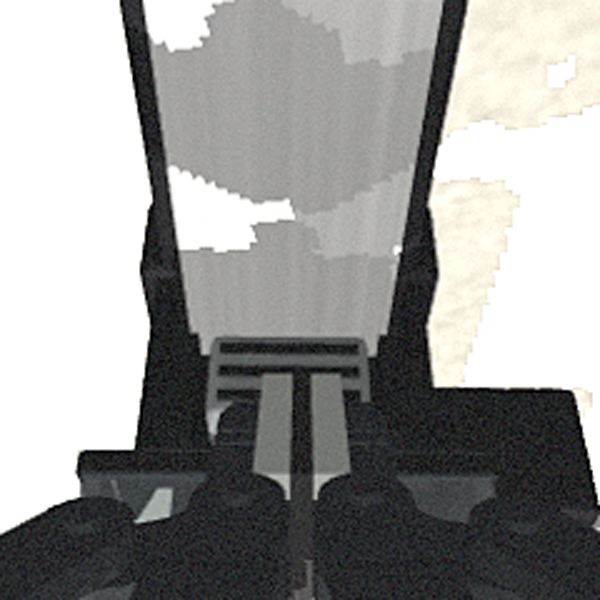

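Run:
```python
from h import *
s=bot.state(); print(s['wrist_force'])
for x in (-.067,-.060):
  for z in (.058,.076): print(x,z,((proj('wrist',disp(x,.015,z),s)-[160,100])*2.5).round(),((proj('wrist',disp(x,-.015,z),s)-[160,100])*2.5).round())
for p in [(-.058,-.037,.078),(-.058,-.037,.11),(-.060,0,.067)]: print(p,((proj('wrist',disp(*p),s)-[160,100])*2.5).round())
p=s['tcp_pos']; q=R.from_quat(s['tcp_rot'])
for k in ([0,0,.014],[-.011,0,.014],[.011,0,.014]): print(k,((proj('wrist',p+q.apply(k),s)-[160,100])*2.5).round())
```

```text
[-22.57168327   3.96851577  16.61674723]
-0.067 0.058 [373. 326.] [215. 326.]
-0.067 0.076 [379. 410.] [208. 410.]
-0.06 0.058 [371. 346.] [217. 346.]
-0.06 0.076 [376. 429.] [211. 429.]
(-0.058, -0.037, 0.078) [ 91. 444.]
(-0.058, -0.037, 0.11) [ 60. 628.]
(-0.06, 0, 0.067) [294. 386.]
[0, 0, 0.014] [297. 369.]
[-0.011, 0, 0.014] [297. 419.]
[0.011, 0, 0.014] [297. 317.]
```

The tip meets the tab face, but the thick part of the fingers jams against the cover's front. I'll back off and tilt the tool more, to about 62°.

```bash
python3 -m inch '[[[0.01,0,-0.007,0,0,0,0],[0.025,0,-0.0172,0,0,0,0],[0.033,0,-0.023,0,0,0,0],[0.037,0,-0.026,0,0,0,0],[0.037,0,-0.026,0,-0.14,0,0],[0.037,0,-0.026,0,-0.28,0,0],[0.037,0,-0.026,0,-0.42,0,0],[0.037,0,-0.026,0,-0.47,0,0],[0.037,0,-0.026,0,-0.47,0,0]]]';  python3 - <<'E'
from h import *
gd(-.09,0,.068,62)
print(bot.state()['joint_pos'])
E
```

```text
time_s: 6.05
tcp_pos: [0.5148, 0.0089, 0.107]
tcp_rot: [0.097, 0.862, -0.059, 0.493]
wrist_force: [-0.4, 0.0, -1.1]
gripper_width: 0.0002
finger_force: 0.0
t 6.0 tcp [0.5148 0.0089 0.107 ] yaw 167.6 w 0.0002 F [-0.4  0.  -1.1]
row [ 0.0366 -0.0184  0.0148] [-0.0149 -0.0423 -0.0011]
[ 0.25578697 -0.40192038 -1.26303429 -0.27485654 -0.41456271  0.25408205]
```

Run:
```python
from h import *
gd(-.10,0,.085,47)
```

```text
t 6.0 tcp [0.5148 0.0089 0.107 ] yaw 167.6 w 0.0002 F [-0.4  0.  -1.1]
row [ 0.027  -0.0186 -0.0024] [-0.0147  0.2194 -0.0031]
```

```bash
python3 -m inch '[[[0.012,-0.008,-0.001,-0.005,0.1,0,0],[0.027,-0.0186,-0.0024,-0.0147,0.2194,-0.003,0],[0.027,-0.0186,-0.0024,-0.0147,0.2194,-0.003,0],[0.027,-0.0186,-0.0024,-0.0147,0.2194,-0.003,0],[0.027,-0.0186,-0.0024,-0.0147,0.2194,-0.003,0]]]';  python3 - <<'E'
from h import *
gd(-.085,0,.067,47)
print(bot.state()['joint_pos'])
E
```

```text
time_s: 6.55
tcp_pos: [0.4938, -0.0071, 0.0828]
tcp_rot: [0.098, 0.912, -0.043, 0.396]
wrist_force: [-0.2, 0.1, -1.0]
gripper_width: -0.0001
finger_force: 0.0
t 6.5 tcp [ 0.4938 -0.0071  0.0828] yaw 167.8 w -0.0001 F [-0.2  0.1 -1. ]
row [0.0005 0.0016 0.0226] [-0.0024 -0.0014 -0.0005]
[ 0.14341365 -0.42152365 -1.13310258  0.07330534 -0.25996648  0.24963367]
```

```bash
python3 -m inch '[[[0.0005,0.0016,0.012,0,0,0,0],[0.0005,0.0016,0.0226,0,0,0,0],[0.0005,0.0016,0.0226,0,0,0,0],[0.0005,0.0016,0.0226,0,0,0,0]]]';  python3 -m inch '[[[-0.005,0,0.0055,0,0,0,0],[-0.009,0,0.0095,0,0,0,0],[-0.009,0,0.0095,0,0,0,0]]]'; python3 -m inch '[[[-0.0015,0,0.0015,0,0,0,0],[-0.003,0,0.003,0,0,0,0],[-0.003,0,0.003,0,0,0,0]]]'
python3 - <<'E'
from h import *
gd(-.065,0,.067,47)
print(bot.state()['joint_pos'])
E
```

```text
time_s: 6.95
tcp_pos: [0.5093, -0.0087, 0.0665]
tcp_rot: [0.098, 0.913, -0.043, 0.395]
wrist_force: [0.6, -0.3, -0.5]
gripper_width: -0.0001
finger_force: 0.0
time_s: 7.25
tcp_pos: [0.524, -0.0118, 0.0685]
tcp_rot: [0.098, 0.912, -0.043, 0.396]
wrist_force: [-0.0, 0.4, -0.0]
gripper_width: -0.0002
finger_force: 0.0
time_s: 7.55
tcp_pos: [0.5271, -0.0127, 0.0678]
tcp_rot: [0.098, 0.912, -0.043, 0.395]
wrist_force: [-0.6, -0.0, 1.5]
gripper_width: -0.0003
finger_force: 0.5
t 7.5 tcp [ 0.5271 -0.0127  0.0678] yaw 167.8 w -0.0003 F [-0.6 -0.   1.5]
row [-0.0011 -0.      0.0023] [-0.0022 -0.0028 -0.0004]
[ 0.1102165  -0.30769267 -1.11550172 -0.02745534 -0.23594484  0.2257047 ]
```

```bash
for i in 1 2; do :; done; python3 -m inch '[[[-0.0014,0,0.0015,0,0,0,0],[-0.0014,0,0.0015,0,0,0,0],[-0.0014,0,0.0015,0,0,0,0]]]'; python3 -m inch '[[[-0.0014,0,0.0015,0,0,0,0],[-0.0014,0,0.0015,0,0,0,0],[-0.0014,0,0.0015,0,0,0,0]]]'; python3 -m inch '[[[-0.0014,0,0.0015,0,0,0,0],[-0.0014,0,0.0015,0,0,0,0],[-0.0014,0,0.0015,0,0,0,0]]]'
python3 - <<'E'
from h import *
gd(-.058,0,.067,47)
im,s=cap('side','s2.png')
im0=cv2.imread('pics/s1.png')[:,:,::-1]
print(np.abs(im[160:225,270:320].astype(int)-im0[160:225,270:320]).mean(), np.abs(im[120:165,270:320].astype(int)-im0[120:165,270:320]).mean())
E
```

```text
time_s: 7.85
tcp_pos: [0.529, -0.0131, 0.0677]
tcp_rot: [0.098, 0.912, -0.043, 0.395]
wrist_force: [-2.2, -0.5, 0.7]
gripper_width: -0.0
finger_force: 0.9
time_s: 8.15
tcp_pos: [0.531, -0.0136, 0.0677]
tcp_rot: [0.098, 0.912, -0.043, 0.395]
wrist_force: [-3.9, 0.0, 2.8]
gripper_width: -0.0
finger_force: 2.1
time_s: 8.45
tcp_pos: [0.533, -0.014, 0.0676]
tcp_rot: [0.098, 0.912, -0.043, 0.395]
wrist_force: [-4.4, -0.3, 2.7]
gripper_width: -0.0002
finger_force: 2.5
t 8.4 tcp [ 0.533  -0.014   0.0676] yaw 167.8 w -0.0002 F [-4.4 -0.3  2.7]
row [-0.0019 -0.      0.0029] [-0.0023 -0.003  -0.0003]
44.42717948717949 6.2192592592592595
```

```bash
python3 -m inch '[[[-0.0009,0,0.001,0,0,0,0],[-0.0009,0,0.001,0,0,0,0],[-0.0009,0,0.001,0,0,0,0]]]'
python3 - <<'E'
from h import *
im,s=cap('side','s3.png')
cv2.imwrite('pics/s3b.png',cv2.resize(im[80:290,170:400],None,fx=2.5,fy=2.5)[:,:,::-1])
E
```

```text
time_s: 8.8
tcp_pos: [0.5343, -0.0143, 0.0676]
tcp_rot: [0.098, 0.912, -0.043, 0.395]
wrist_force: [-4.9, -0.7, 4.6]
gripper_width: 0.0001
finger_force: 3.0
```

View pics/s3b.png

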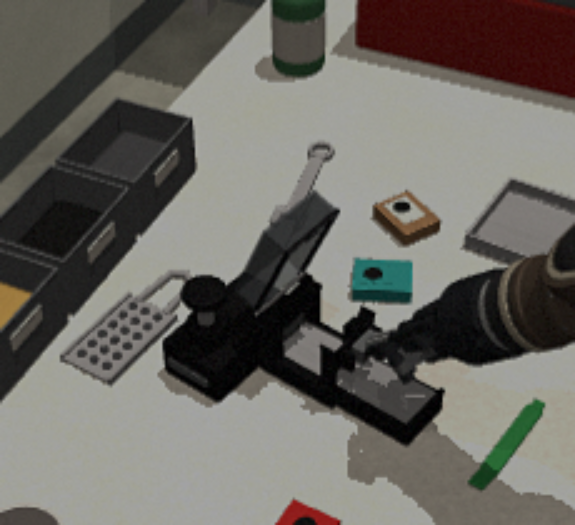

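The cover has sprung up to about 1.1 rad. I'll retreat, straighten the tool and push the cover back.

```bash
python3 -m inch '[[[0.014,0,-0.015,0,0,0,0],[0.032,0,-0.035,0,0,0,0],[0.032,0,-0.035,0,0.1,0,0],[0.01,0,-0.08,0,0.24,0,0],[-0.01,0,-0.1,0,0.38,0,0],[-0.01,0,-0.1,0,0.52,0,0],[-0.01,0,-0.1,0,0.66,0,0],[-0.01,0,-0.1,0,0.8,0,0],[-0.01,0,-0.1,0,0.82,0,0],[-0.01,0,-0.1,0,0.82,0,0]]]'
python3 - <<'E'
from h import *
gd(-.06,0,.164); print(bot.state()['joint_pos'])
E
```

```text
time_s: 9.85
tcp_pos: [0.4722, -0.0005, 0.1423]
tcp_rot: [0.108, 0.994, -0.0, -0.003]
wrist_force: [-0.5, -0.7, -1.0]
gripper_width: 0.0002
finger_force: 0.0
t 9.8 tcp [ 0.4722 -0.0005  0.1423] yaw 167.6 w 0.0002 F [-0.5 -0.7 -1. ]
row [-0.0636 -0.0003 -0.022 ] [-0.0014 -0.0051 -0.0028]
[-7.94004330e-04  4.43759634e-02 -3.09795116e-01  1.22187586e+00
 -2.71178534e-04  2.14935074e-01]
```

```bash
python3 -m inch '[[[0,0,-0.022,0,-0.005,-0.003,0],[-0.03,0,-0.022,0,-0.005,-0.003,0],[-0.06,0,-0.022,0,-0.005,-0.003,0],[-0.08,0,-0.022,0,-0.005,-0.003,0],[-0.1,0,-0.022,0,-0.005,-0.003,0],[-0.12,0,-0.022,0,-0.005,-0.003,0],[-0.14,0,-0.022,0,-0.005,-0.003,0],[-0.16,0,-0.022,0,-0.005,-0.003,0],[-0.175,0,-0.022,0,-0.005,-0.003,0],[-0.18,0,-0.022,0,-0.005,-0.003,0]]]'; python3 -m inch '[[[-0.007,0,0,0,0,0,0],[-0.014,0,0,0,0,0,0],[-0.017,0,0,0,0,0,0],[-0.017,0,0,0,0,0,0]]]'
python3 - <<'E'
from h import *
gd(.09,0,.164)
im,s=cap('side','s4.png')
cv2.imwrite('pics/s4b.png',cv2.resize(im[60:290,170:450],None,fx=2.5,fy=2.5)[:,:,::-1])
E
```

```text
time_s: 10.85
tcp_pos: [0.6464, -0.0383, 0.1647]
tcp_rot: [0.106, 0.994, -0.001, 0.002]
wrist_force: [-1.1, 1.2, -0.3]
gripper_width: 0.0004
finger_force: 0.1
time_s: 11.25
tcp_pos: [0.6625, -0.042, 0.1651]
tcp_rot: [0.106, 0.994, -0.001, 0.001]
wrist_force: [-0.2, 0.2, -0.5]
gripper_width: -0.0001
finger_force: 0.0
t 11.2 tcp [ 0.6625 -0.042   0.1651] yaw 167.9 w -0.0001 F [-0.2  0.2 -0.5]
row [-0.0189 -0.0001  0.0011] [-0.0012  0.0029  0.0012]
```

View pics/s4b.png

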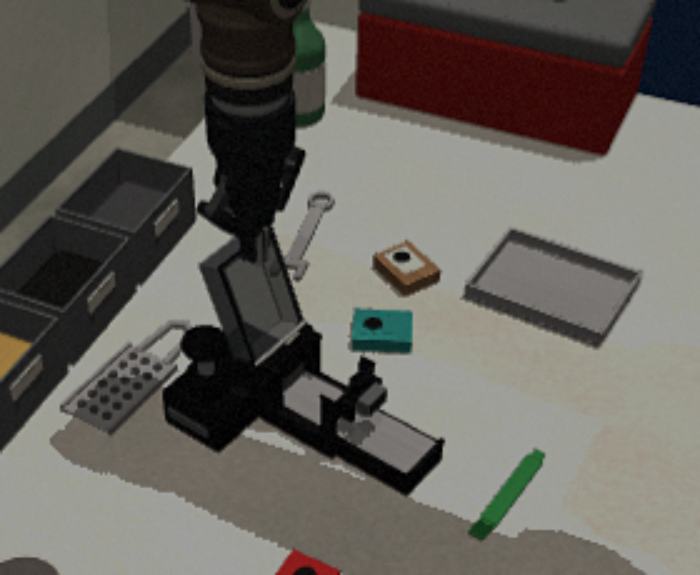

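```bash
python3 -m inch '[[[-0.006,0,0,0,0,0,0],[-0.012,0,0,0,0,0,0],[-0.012,0,0,0,0,0,0]]]'; python3 -m inch '[[[-0.003,0,0,0,0,0,0],[-0.005,0,0,0,0,0,0],[-0.005,0,0,0,0,0,0]]]';python3 - <<'E'
from h import *
gd(-.02,0,.26)
E
```

```text
time_s: 11.6
tcp_pos: [0.6722, -0.0441, 0.1652]
tcp_rot: [0.106, 0.994, -0.0, -0.001]
wrist_force: [-9.2, 1.6, 5.8]
gripper_width: 0.0001
finger_force: 5.0
time_s: 11.9
tcp_pos: [0.6729, -0.0442, 0.165]
tcp_rot: [0.105, 0.994, -0.0, -0.005]
wrist_force: [-23.0, 5.6, 10.8]
gripper_width: -0.0004
finger_force: 12.2
t 11.9 tcp [ 0.6729 -0.0442  0.165 ] yaw 167.9 w -0.0004 F [-23.    5.6  10.8]
row [ 0.1026 -0.     -0.094 ] [-0.001  -0.0097  0.0019]
```

```bash
python3 -m inch '[[[0.02,0,0,0,0,0,0],[0.04,0,-0.01,0,0,0,0],[0.06,0,-0.05,0,0,0,0],[0.06,0,-0.1,0,0,0,0],[0.06,0,-0.13,0,0,0,0],[0.03,0,-0.13,0,0,0,0],[0.03,0,-0.13,0,0,0,0]]]';python3 - <<'E'
from h import *
import pickle
goto([.425,.375,.15],197.7-360)
im,s=cap('wrist','w3.png'); pickle.dump(s,open('w3.pkl','wb'))
g=np.clip(im.astype(float)*1.8,0,255).astype(np.uint8)
cv2.imwrite('pics/w3b.png',cv2.resize(g,(800,600),interpolation=cv2.INTER_CUBIC)[:,:,::-1])
f=1/.7
for p in [(-.125,.03,.029),(-.125,-.03,.029),(-.067,0,.067),(-.036,.0275,.078),(-.036,-.0275,.078),(.036,-.0275,.078),(.085,.068,.112)]: print(p,(proj('wrist',disp(*p),s)*f).round())
E
```

```text
time_s: 12.6
tcp_pos: [0.6521, -0.0396, 0.2949]
tcp_rot: [0.106, 0.994, -0.001, 0.002]
wrist_force: [-0.1, 0.6, -1.5]
gripper_width: -0.0002
finger_force: 0.0
t 12.6 tcp [ 0.6521 -0.0396  0.2949] yaw 167.9 w -0.0002 F [-0.1  0.6 -1.5]
row [0.3099 0.3576 0.143 ] [-0.0023  0.0044 -0.5209]
(-0.125, 0.03, 0.029) [441. -24.]
(-0.125, -0.03, 0.029) [358. -24.]
(-0.067, 0, 0.067) [400.  56.]
(-0.036, 0.0275, 0.078) [440. 103.]
(-0.036, -0.0275, 0.078) [359. 103.]
(0.036, -0.0275, 0.078) [362. 209.]
(0.085, 0.068, 0.112) [498. 287.]
```

View pics/w3b.png

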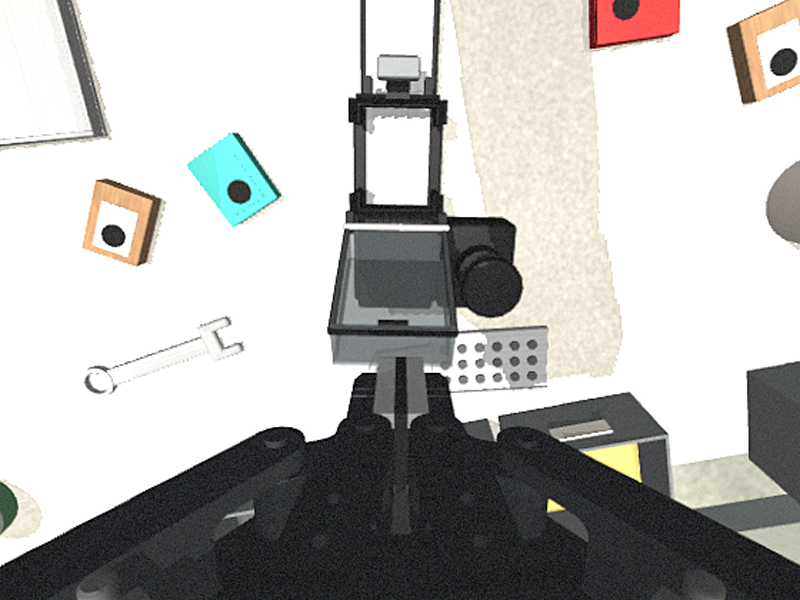

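The view shows the cover fully back. The magazine well spans x 366–430, y 108–205. The front guides' outer edges are at x 348 and 447, the rear ones at 345 and 445, and the plunger head is at (491,288). The yaw needs a small correction, so I'll measure the bright floor's edges.

Run:
```python
from h import *
import pickle
s=pickle.load(open('w3.pkl','rb')); im=cv2.imread('pics/w3.png'); g=cv2.cvtColor(im,cv2.COLOR_BGR2GRAY)
r=g[72:148,240:320]
M=(cv2.GaussianBlur(g,(3,3),0)>90).astype(np.uint8)
n,l,st,ce=cv2.connectedComponentsWithStats(M[74:146,252:306]);
L=[];Rr=[]
for y in range(80,136,4):
    row=g[y,240:322].astype(float); print(y,''.join('#' if v<70 else ('+' if v<100 else '.') for v in row))
```

```text
80 ....#############++++++++++++++++++++++++++++++++++++++++++++############.........
84 ....############+...+........................................############.........
88 .......+########+....+.......................................#########............
92 .......+########..+++........................................#########............
96 .......+########.............................................#########............
100 .......#########.............................................########+............
104 ........########............................................+########+............
108 ........########............................................#########+............
112 ........########............................................#########+............
116 ........########............................................#########.............
120 ........########............................................#########.............
124 ........########............................................########+.............
128 ........########............................................########+.............
132 ........########+..........................................+########+.............
```

```bash
sed -i 's/^O=.*/O=np.array([.593,-.0286,0.]); YAW=-12.9/' h.py
cat >> h.py <<'E'
def label(f,near):
    im,s=cap('wrist',f); hsv=cv2.cvtColor(im,cv2.COLOR_RGB2HSV)
    m=cv2.inRange(hsv,(5,90,40),(20,255,255)); m=cv2.morphologyEx(m,cv2.MORPH_CLOSE,np.ones((3,3)))
    cs,h=cv2.findContours(m,cv2.RETR_CCOMP,cv2.CHAIN_APPROX_NONE)
    for c,hh in zip(cs,h[0]):
        if cv2.contourArea(c)>300:
            P=np.array([toplane('wrist',p[0].astype(float),.018,s)[:2] for p in c]).astype(np.float32)*1000
            r=cv2.minAreaRect(P); b=cv2.boxPoints(r);e=max((b[1]-b[0],b[2]-b[1]),key=lambda v:np.hypot(*v))
            a=np.degrees(np.arctan2(e[1],e[0])); a=(a+90)%180-90
            if np.hypot(r[0][0]/1000-near[0],r[0][1]/1000-near[1])<.05: print('hole' if hh[3]>=0 else 'outer',c.mean(0)[0].round(),np.round(r[0],1),np.round(r[1],1),'long',a.round(1))
E
python3 -c "
from h import *
goto([.6465,.287,.2],-168.4)"
```

```text
t 12.7 tcp [ 0.6507 -0.0393  0.2942] yaw 167.9 w 0.0004 F [-0.2  0.5 -0.9]
row [0.073  0.3182 0.0936] [-0.0018  0.0021 -0.4144]
```

```bash
python3 -m inch '[[[0.01,0.05,0,0,0,-0.1,0.085],[0.02,0.1,0,0,0,-0.2,0.085],[0.035,0.15,0.02,0,0,-0.3,0.085],[0.045,0.2,0.04,0,0,-0.41,0.085],[0.055,0.25,0.06,0,0,-0.414,0.085],[0.07,0.3,0.08,0,0,-0.414,0.085],[0.073,0.318,0.0936,0,0,-0.414,0.085],[0.073,0.318,0.0936,0,0,-0.414,0.085],[0.073,0.318,0.0936,0,0,-0.414,0.085],[0.073,0.318,0.0936,0,0,-0.414,0.085]]]';python3 - <<'E'
from h import *
label('w4.png',(.575,.272))
goto([.575,.272,.08],-168.4)
E
```

```text
time_s: 13.65
tcp_pos: [0.645, 0.2862, 0.2015]
tcp_rot: [-0.101, 0.995, -0.001, 0.001]
wrist_force: [0.9, -0.1, -0.4]
gripper_width: 0.085
finger_force: 0.0
outer [282. 102.] [578.3 273.3] [60.1 46.8] long 11.6
hole [282. 107.] [582.1 274. ] [41.3 32.9] long 11.6
t 13.7 tcp [0.6453 0.2859 0.2019] yaw -168.5 w 0.0848 F [-0.2  0.7  1.2]
row [0.072  0.0007 0.1217] [-0.0021  0.0031 -0.0015]
```

```bash
python3 -m inch '[[[0.04,0,0.04,0,0,0,0.07],[0.069,0,0.08,0,0,0,0.07],[0.069,0,0.12,0,0,0,0.07],[0.069,0,0.15,0,0,0,0.07],[0.069,0,0.17,0,0,0,0.07],[0.069,0,0.182,0,0,0,0.07],[0.069,0,0.186,0,0,0,0.07],[0.069,0,0.186,0,0,0,0.07]]]';python3 - <<'E'
from h import *
goto([.578,.273,.016],-168.4)
E
```

```text
time_s: 14.5
tcp_pos: [0.5785, 0.2725, 0.0154]
tcp_rot: [-0.1, 0.995, -0.001, 0.001]
wrist_force: [-0.3, -0.2, 0.1]
gripper_width: 0.0702
finger_force: 0.0
t 14.5 tcp [0.5785 0.2725 0.0154] yaw -168.5 w 0.0702 F [-0.3 -0.2  0.1]
row [ 0.0003  0.0006 -0.0006] [-0.002   0.0027 -0.0012]
```

```bash
python3 -m inch '[[[0,0,0,0,0,0,0.03],[0,0,0,0,0,0,0.03],[0,0,0,0,0,0,0.03],[0,0,0,0,0,0,0.03],[0,0,-0.001,0,0,0,0.03],[0,0,-0.02,0,0,0,0.03],[0,0,-0.05,0,0,0,0.03],[0,0,-0.1,0,0,0,0.03],[0,0,-0.15,0,0,0,0.03],[0,0,-0.16,0,0,0,0.03]]]';python3 - <<'E'
from h import *
gd(0,0,.17)
E
```

```text
time_s: 15.5
tcp_pos: [0.5796, 0.2743, 0.1818]
tcp_rot: [-0.101, 0.995, 0.001, 0.006]
wrist_force: [1.0, -0.7, 0.7]
gripper_width: 0.0301
finger_force: 0.0
t 15.5 tcp [0.5796 0.2743 0.1818] yaw -168.4 w 0.0301 F [ 1.  -0.7  0.7]
row [ 0.0479 -0.2994  0.0112] [0.0026 0.0112 0.4276]
```

```bash
cat >> h.py <<'E'
def topbrown():
    im,_=cap('top'); hsv=cv2.cvtColor(im,cv2.COLOR_RGB2HSV)
    m=cv2.morphologyEx(cv2.inRange(hsv,(5,90,60),(20,255,255)),cv2.MORPH_CLOSE,np.ones((3,3)))
    for c in cv2.findContours(m,0,2)[0]:
        if 15<cv2.contourArea(c)<800:
            P=np.array([toplane('top',p[0],.018)[:2] for p in c]).astype(np.float32)
            r=cv2.minAreaRect(P*1000); print('brown',np.round(r[0]),np.round(r[1]),r[2])
E
python3 - <<'E'
from h import *
topbrown(); print(bot.state()['gripper_width'])
im,s=cap('side','s5.png'); 
p=proj('side',[.58,.274,.09]); print(p)
x,y=int(p[0]),int(p[1]); cv2.imwrite('pics/s5b.png',cv2.resize(im[max(0,y-110):y+90,max(0,x-120):x+120],None,fx=3,fy=3)[:,:,::-1])
E
```

```text
brown [575. 269.] [58. 39.] 10.724617004394531
brown [ 595. -272.] [47. 60.] 56.885772705078125
brown [657. 369.] [30. 21.] 38.21277618408203
brown [915.  80.] [ 76. 110.] 0.5664626359939575
0.03013287046711938
[238.35389454 299.15849219]
```

View pics/s5b.png

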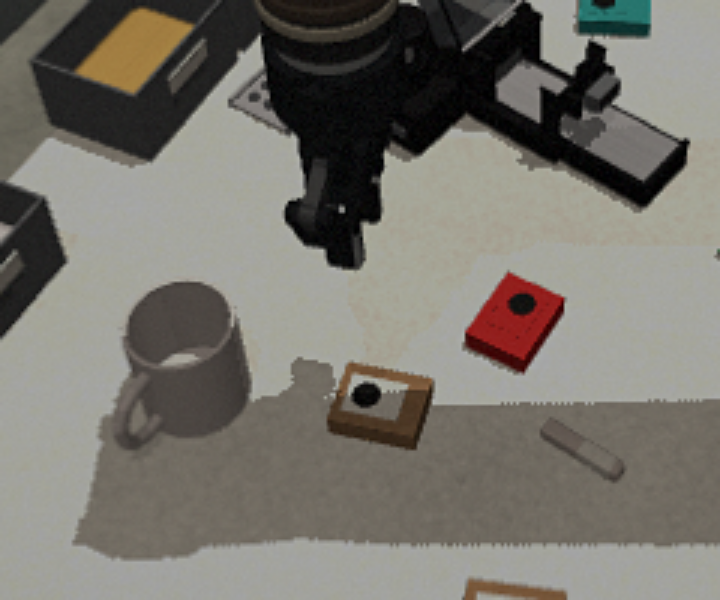

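The carton is still on the board at its old spot, so the fingers weren't closed before the lift. I'll redo it, closing first and checking the force.

```bash
python3 -m inch '[[[0,0,0.03,0,0,0,0.07],[0,0,0.06,0,0,0,0.07],[0,0,0.09,0,0,0,0.07],[0,0,0.1,0,0,0,0.07],[0,0,0.12,0,0,0,0.07],[0,0,0.14,0,0,0,0.07],[0,0,0.16,0,0,0,0.07],[0,0,0.166,0,0,0,0.07],[0,0,0.1685,0,0,0,0.07],[0,0,0.1685,0,0,0,0.07]]]'; python3 -m inch '[[[0,0,0,0,0,0,0.03],[0,0,0,0,0,0,0.03],[0,0,0,0,0,0,0.02],[0,0,0,0,0,0,0.0]]]'; python3 -m inch '[[[0,0,0,0,0,0,0],[0,0,0,0,0,0,0],[0,0,0,0,0,0,0],[0,0,0,0,0,0,0.0]]]'
```

```text
time_s: 16.6
tcp_pos: [0.5779, 0.2729, 0.0064]
tcp_rot: [-0.101, 0.995, -0.001, 0.001]
wrist_force: [-0.1, 0.2, 0.5]
gripper_width: 0.07
finger_force: 0.0
time_s: 17.0
tcp_pos: [0.5786, 0.2732, 0.0081]
tcp_rot: [-0.101, 0.995, -0.001, 0.002]
wrist_force: [-1.3, -0.7, 6.6]
gripper_width: 0.0438
finger_force: 60.1
time_s: 17.4
tcp_pos: [0.5786, 0.2733, 0.0081]
tcp_rot: [-0.101, 0.995, -0.001, 0.002]
wrist_force: [-0.9, -0.6, 6.1]
gripper_width: 0.0439
finger_force: 60.1
```

```bash
python3 -m inch '[[[0,0,-0.01,0,0,0,0],[0,0,-0.03,0,0,0,0],[0,0,-0.07,0,0,0,0],[0,0,-0.12,0,0,0,0],[0,0,-0.165,0,0,0,0],[0,0,-0.165,0,0,0,0],[0,0,-0.165,0,0,0,0]]]';python3 - <<'E'
from h import *
gd(0,0,.17); print(bot.state()['finger_force'])
E
```

```text
time_s: 18.1
tcp_pos: [0.5783, 0.2736, 0.1736]
tcp_rot: [-0.101, 0.995, -0.0, 0.003]
wrist_force: [0.0, 0.6, -0.8]
gripper_width: 0.0432
finger_force: 61.0
t 18.1 tcp [0.5783 0.2736 0.1736] yaw -168.4 w 0.0432 F [ 0.   0.6 -0.8]
row [ 0.0463 -0.299   0.0037] [1.000e-04 6.100e-03 4.275e-01]
61.005427837371826
```

```bash
python3 -m inch '[[[0.008,-0.05,0,0,0,0.1,0],[0.016,-0.1,0,0,0,0.2,0],[0.024,-0.15,0,0,0,0.3,0],[0.032,-0.2,0,0,0,0.4,0],[0.04,-0.25,0,0,0,0.4275,0],[0.046,-0.285,0,0,0,0.4275,0],[0.0463,-0.299,0,0,0,0.4275,0],[0.0463,-0.299,0.004,0,0,0.4275,0],[0.0463,-0.299,0.004,0,0,0.4275,0]]]';python3 - <<'E'
from h import *
gd(0,0,.1); print(bot.state()['finger_force'])
E
```

```text
time_s: 19.0
tcp_pos: [0.5915, -0.0285, 0.1662]
tcp_rot: [0.112, 0.994, -0.001, -0.0]
wrist_force: [-0.6, 0.3, -0.5]
gripper_width: 0.0433
finger_force: 61.1
t 19.0 tcp [ 0.5915 -0.0285  0.1662] yaw 167.1 w 0.0433 F [-0.6  0.3 -0.5]
row [-0.0015  0.0003  0.0662] [-0.001 -0.    -0.   ]
61.0553240776062
```

```bash
python3 -m inch '[[[-0.0015,0,0.02,0,0,0,0],[-0.0015,0,0.045,0,0,0,0],[-0.0015,0,0.062,0,0,0,0],[-0.0015,0,0.07,0,0,0,0],[-0.0015,0,0.074,0,0,0,0]]]';python3 -m inch '[[[0,0,0.008,0,0,0,0],[0,0,0.016,0,0,0,0],[0,0,0.022,0,0,0,0],[0,0,0.022,0,0,0,0]]]';python3 -m inch '[[[0,0,0.008,0,0,0,0],[0,0,0.016,0,0,0,0],[0,0,0.022,0,0,0,0],[0,0,0.025,0,0,0,0],[0,0,0.025,0,0,0,0]]]'; python3 -c "
from h import *
gd(0,0,.04)"
```

```text
time_s: 19.5
tcp_pos: [0.5932, -0.0281, 0.0927]
tcp_rot: [0.111, 0.994, -0.001, 0.0]
wrist_force: [-0.5, 0.1, -0.9]
gripper_width: 0.0431
finger_force: 61.1
time_s: 19.9
tcp_pos: [0.5933, -0.0296, 0.0708]
tcp_rot: [0.112, 0.994, -0.001, 0.001]
wrist_force: [-0.7, 0.1, -0.1]
gripper_width: 0.0434
finger_force: 61.1
time_s: 20.4
tcp_pos: [0.5935, -0.0296, 0.046]
tcp_rot: [0.112, 0.994, -0.001, 0.001]
wrist_force: [-0.8, -0.1, -0.8]
gripper_width: 0.043
finger_force: 61.1
t 20.4 tcp [ 0.5935 -0.0296  0.046 ] yaw 167.1 w 0.043 F [-0.8 -0.1 -0.8]
row [0.0007 0.0009 0.006 ] [-0.0014  0.0014 -0.0001]
```

```bash
python3 -m inch '[[[0,0.0005,0.003,0,0,0,0],[0,0.0005,0.006,0,0,0,0],[0,0.0005,0.006,0,0,0,0]]]'; python3 -m inch '[[[0,0,0.002,0,0,0,0],[0,0,0.003,0,0,0,0],[0,0,0.003,0,0,0,0]]]'; python3 -m inch '[[[0,0,0,0,0,0,0.054],[0,0,0,0,0,0,0.062],[0,0,0,0,0,0,0.062],[0,0,0,0,0,0,0.062]]]'; python3 -m inch '[[[0,0,-0.02,0,0,0,0.062],[0,0,-0.06,0,0,0,0.062],[0,0,-0.1,0,0,0,0.062],[0,0,-0.15,0,0,0,0.07],[-0.03,0,-0.2,0,0,0,0.07],[-0.06,0,-0.25,0,0,0,0.07],[-0.06,0,-0.25,0,0,0,0.07],[-0.06,0,-0.25,0,0,0,0.07]]]'
python3 - <<'E'
from h import *
im,s=cap('wrist','w5.png'); topbrown()
g=np.clip(im.astype(float)*1.8,0,255).astype(np.uint8)
cv2.imwrite('pics/w5b.png',cv2.resize(g[0:260,200:360],None,fx=2.3,fy=2.3,interpolation=cv2.INTER_CUBIC)[:,:,::-1])
goto([.425+.07,.375+.022,.2],-162.3)
E
```

```text
time_s: 20.7
tcp_pos: [0.5938, -0.0291, 0.0404]
tcp_rot: [0.112, 0.994, -0.001, 0.001]
wrist_force: [-0.4, -1.4, -0.3]
gripper_width: 0.0431
finger_force: 61.1
time_s: 21.0
tcp_pos: [0.5939, -0.0291, 0.0376]
tcp_rot: [0.112, 0.994, -0.001, 0.001]
wrist_force: [-0.3, -0.2, -0.7]
gripper_width: 0.0427
finger_force: 61.1
time_s: 21.4
tcp_pos: [0.5941, -0.0292, 0.0378]
tcp_rot: [0.112, 0.994, -0.001, 0.001]
wrist_force: [-0.7, -0.6, -0.2]
gripper_width: 0.0618
finger_force: 0.0
time_s: 22.2
tcp_pos: [0.6539, -0.0424, 0.29]
tcp_rot: [0.113, 0.994, -0.001, 0.003]
wrist_force: [-0.4, -0.0, -0.7]
gripper_width: 0.0698
finger_force: 0.0
brown [428. 377.] [60. 47.] 17.04298210144043
brown [ 595. -272.] [47. 60.] 56.885772705078125
brown [598. -10.] [13. 63.] 82.04560089111328
brown [873. -71.] [26. 24.] 59.93357849121094
brown [915.  80.] [ 76. 110.] 0.5638280510902405
t 22.3 tcp [ 0.6518 -0.0421  0.2868] yaw 167.1 w 0.0699 F [ 0.8 -1.   0.2]
row [0.251  0.3931 0.0859] [-0.0017  0.0009 -0.5341]
```

View pics/w5b.png

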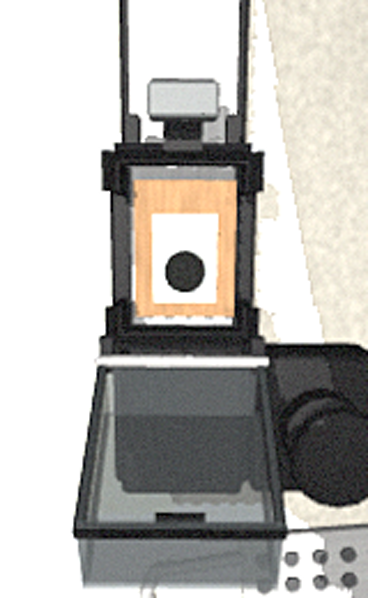

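Carton 1 lies flat and centred in the well, at (185,247) in the crop. On to carton B.

```bash
python3 -m inch '[[[0.02,0.04,0,0,0,-0.1,0.07],[0.05,0.08,0,0,0,-0.24,0.07],[0.08,0.12,0,0,0,-0.38,0.07],[0.11,0.17,0,0,0,-0.5,0.07],[0.14,0.22,0,0,0,-0.534,0.07],[0.17,0.27,0.02,0,0,-0.534,0.07],[0.2,0.31,0.05,0,0,-0.534,0.07],[0.23,0.36,0.08,0,0,-0.534,0.07],[0.251,0.393,0.086,0,0,-0.534,0.07],[0.251,0.393,0.086,0,0,-0.534,0.07]]]'; python3 -m inch '[[[0,0,0,0,0,0,0.07],[0,0,0,0,0,0,0.07]]]'
python3 - <<'E'
from h import *
label('w6.png',(.428,.377))
goto([.428,.377,.008],-162.7)
E
```

```text
time_s: 23.3
tcp_pos: [0.4921, 0.3979, 0.1975]
tcp_rot: [-0.155, 0.988, -0.002, -0.001]
wrist_force: [1.1, -0.5, 0.9]
gripper_width: 0.0702
finger_force: 0.0
time_s: 23.5
tcp_pos: [0.4934, 0.3965, 0.1988]
tcp_rot: [-0.155, 0.988, -0.002, -0.001]
wrist_force: [0.3, -0.8, 0.7]
gripper_width: 0.0697
finger_force: 0.0
outer [284. 105.] [429.9 378.9] [61.  46.7] long 16.9
hole [284. 111.] [433.8 379.9] [42.1 32.2] long 17.9
t 23.6 tcp [0.4943 0.396  0.1998] yaw -162.3 w 0.0699 F [ 0.8  1.  -0.1]
row [0.0689 0.0028 0.1918] [-0.0035 -0.0003  0.0074]
```

```bash
python3 -m inch '[[[0.03,0.004,0.04,0,0,0.007,0.07],[0.0664,0.004,0.08,0,0,0.007,0.07],[0.0664,0.004,0.12,0,0,0.007,0.07],[0.0664,0.004,0.15,0,0,0.007,0.07],[0.0664,0.004,0.175,0,0,0.007,0.07],[0.0664,0.004,0.187,0,0,0.007,0.07],[0.0664,0.004,0.1895,0,0,0.007,0.07],[0.0664,0.004,0.1895,0,0,0.007,0.07],[0.0664,0.004,0.1895,0,0,0.007,0.07]]]'; python3 -m inch '[[[0,0,0,0,0,0,0.03],[0,0,0,0,0,0,0.03],[0,0,0,0,0,0,0.02],[0,0,0,0,0,0,0.0],[0,0,0,0,0,0,0.0],[0,0,0,0,0,0,0.0]]]'
```

```text
time_s: 24.45
tcp_pos: [0.4323, 0.3807, 0.0127]
tcp_rot: [-0.15, 0.989, -0.0, 0.002]
wrist_force: [-0.2, -0.3, 0.1]
gripper_width: 0.0701
finger_force: 0.0
time_s: 25.05
tcp_pos: [0.4314, 0.3805, 0.0115]
tcp_rot: [-0.15, 0.989, -0.001, 0.001]
wrist_force: [-0.6, 0.8, 3.4]
gripper_width: 0.0001
finger_force: 1.6
```

```bash
python3 -m inch '[[[0,0,-0.01,0,0,0,0],[0,0,-0.03,0,0,0,0],[0,0,-0.07,0,0,0,0],[0,0,-0.12,0,0,0,0],[0,0,-0.165,0,0,0,0],[0,0,-0.18,0,0,0,0],[0,0,-0.18,0,0,0,0]]]';python3 - <<'E'
from h import *
gd(0.001,0,.185); print(bot.state()['finger_force'])
E
```

```text
time_s: 25.75
tcp_pos: [0.4319, 0.3813, 0.1948]
tcp_rot: [-0.15, 0.989, 0.0, 0.003]
wrist_force: [-0.2, 0.4, -0.4]
gripper_width: -0.0002
finger_force: 0.0
t 25.8 tcp [0.4319 0.3813 0.1948] yaw -162.7 w -0.0002 F [-0.2  0.4 -0.4]
row [-0.0329 -0.4397  0.0101] [0.0015 0.0067 0.5268]
0.0
```

The grip was again too high. I'll check where carton B lies and regrasp lower.

```bash
python3 -m inch '[[[-0.03,0,0,0,0,0,0.07],[-0.066,0,0,0,0,0,0.07],[-0.066,0,0,0,0,0,0.07],[-0.066,0,0,0,0,0,0.07],[-0.066,0,0,0,0,0,0.07]]]'
python3 - <<'E'
from h import *
label('w7.png',(.428,.377))
goto([.428,.377,.006],-163.1)
E
```

```text
time_s: 26.25
tcp_pos: [0.4928, 0.3995, 0.1902]
tcp_rot: [-0.15, 0.989, -0.002, -0.0]
wrist_force: [-0.4, -0.7, 0.1]
gripper_width: 0.0697
finger_force: 0.0
outer [280. 105.] [429.9 378.5] [61.  46.9] long 17.0
hole [280. 110.] [433.8 379.6] [41.8 32.5] long 17.4
t 26.3 tcp [0.4928 0.3996 0.1907] yaw -162.7 w 0.0697 F [ 0.2 -0.   0.8]
row [ 0.0686 -0.0018  0.1847] [-0.0029  0.0002  0.0072]
```

```bash
python3 -m inch '[[[0.03,-0.001,0.04,0,0,0.004,0.07],[0.0662,-0.001,0.08,0,0,0.004,0.07],[0.0662,-0.001,0.12,0,0,0.004,0.07],[0.0662,-0.001,0.15,0,0,0.004,0.07],[0.0662,-0.001,0.17,0,0,0.004,0.07],[0.0662,-0.001,0.18,0,0,0.004,0.07],[0.0662,-0.001,0.1845,0,0,0.004,0.07],[0.0662,-0.001,0.1845,0,0,0.004,0.07],[0.0662,-0.001,0.1845,0,0,0.004,0.07]]]'; python3 -m inch '[[[0,0,0,0,0,0,0.07]]]'
```

```text
time_s: 27.2
tcp_pos: [0.4319, 0.3798, 0.0079]
tcp_rot: [-0.148, 0.989, -0.0, 0.002]
wrist_force: [0.7, 0.3, 0.3]
gripper_width: 0.0701
finger_force: 0.0
time_s: 27.3
tcp_pos: [0.432, 0.3797, 0.0079]
tcp_rot: [-0.148, 0.989, -0.0, 0.002]
wrist_force: [-0.6, 0.2, 0.0]
gripper_width: 0.0701
finger_force: 0.0
```

```bash
python3 -m inch '[[[0.002,0,0.0015,0,0,0,0.07],[0.002,0,0.0015,0,0,0,0.06],[0.002,0,0.0015,0,0,0,0.03],[0.002,0,0.0015,0,0,0,0.0],[0.002,0,0.0015,0,0,0,0.0],[0.002,0,0.0015,0,0,0,0.0],[0.002,0,0.0015,0,0,0,0.0]]]'
```

```text
time_s: 28.0
tcp_pos: [0.4295, 0.3787, 0.0059]
tcp_rot: [-0.148, 0.989, -0.001, 0.001]
wrist_force: [-1.4, -1.8, 4.8]
gripper_width: 0.0451
finger_force: 60.4
```

```bash
python3 -m inch '[[[0,0,-0.01,0,0,0,0],[0,0,-0.03,0,0,0,0],[0,0,-0.07,0,0,0,0],[0,0,-0.12,0,0,0,0],[0,0,-0.165,0,0,0,0],[0,0,-0.18,0,0,0,0],[0,0,-0.18,0,0,0,0],[0,0,-0.18,0,0,0,0]]]';python3 - <<'E'
from h import *
gd(0,0,.185); print(bot.state()['finger_force'])
E
```

```text
time_s: 28.8
tcp_pos: [0.4289, 0.3788, 0.1847]
tcp_rot: [-0.148, 0.989, -0.001, 0.001]
wrist_force: [-0.5, -0.2, -1.5]
gripper_width: 0.0453
finger_force: 61.4
t 28.8 tcp [0.4289 0.3788 0.1847] yaw -162.9 w 0.0453 F [-0.5 -0.2 -1.5]
row [-0.0374 -0.4376  0.0008] [-0.002   0.002   0.5229]
61.40177249908447
```

```bash
python3 -m inch '[[[-0.004,-0.05,0,0,0,0.1,0],[-0.008,-0.1,0,0,0,0.22,0],[-0.012,-0.15,0,0,0,0.34,0],[-0.016,-0.2,0,0,0,0.46,0],[-0.02,-0.25,0,0,0,0.523,0],[-0.025,-0.3,0,0,0,0.523,0],[-0.03,-0.35,0,0,0,0.523,0],[-0.034,-0.4,0,0,0,0.523,0],[-0.0374,-0.4376,0,0,0,0.523,0],[-0.0374,-0.4376,0,0,0,0.523,0]]]';python3 -m inch '[[[0,0,0,0,0,0,0],[0,0,0,0,0,0,0],[0,0,0,0,0,0,0]]]';python3 - <<'E'
from h import *
gd(0,0,.1)
E
```

```text
time_s: 29.8
tcp_pos: [0.5933, -0.0328, 0.183]
tcp_rot: [0.115, 0.993, -0.001, -0.001]
wrist_force: [-0.7, 0.6, -0.3]
gripper_width: 0.0452
finger_force: 61.5
time_s: 30.1
tcp_pos: [0.5925, -0.0272, 0.1857]
tcp_rot: [0.111, 0.994, -0.001, 0.001]
wrist_force: [-0.0, 0.0, -0.0]
gripper_width: 0.0451
finger_force: 61.5
t 30.1 tcp [ 0.5925 -0.0272  0.1857] yaw 167.2 w 0.0451 F [-0.  0. -0.]
row [-0.0006 -0.0011  0.0857] [-0.0012  0.0014  0.0017]
```

```bash
python3 -m inch '[[[-0.0006,-0.0011,0.03,0,0,0.0017,0],[-0.0006,-0.0011,0.06,0,0,0.0017,0],[-0.0006,-0.0011,0.08,0,0,0.0017,0],[-0.0006,-0.0011,0.095,0,0,0.0017,0],[-0.0006,-0.0011,0.105,0,0,0.0017,0],[-0.0006,-0.0011,0.112,0,0,0.0017,0],[-0.0006,-0.0011,0.118,0,0,0.0017,0],[-0.0006,-0.0011,0.124,0,0,0.0017,0],[-0.0006,-0.0011,0.13,0,0,0.0017,0],[-0.0006,-0.0011,0.13,0,0,0.0017,0]]]'; python3 -c "
from h import *
gd(0,0,.052)"
```

```text
time_s: 31.1
tcp_pos: [0.5934, -0.0299, 0.0555]
tcp_rot: [0.113, 0.994, -0.001, 0.001]
wrist_force: [0.1, -0.3, -0.3]
gripper_width: 0.0449
finger_force: 61.5
t 31.1 tcp [ 0.5934 -0.0299  0.0555] yaw 167.0 w 0.0449 F [ 0.1 -0.3 -0.3]
row [0.0007 0.0012 0.0035] [-0.0014  0.0016 -0.0018]
```

Next carton C is measured at (.595,-.272), long axis about -33°; its hover point is worked out after this release.

```bash
python3 -m inch '[[[0.0005,0.001,0.0015,0,0,-0.002,0],[0.0005,0.001,0.003,0,0,-0.002,0],[0.0005,0.001,0.003,0,0,-0.002,0],[0.0005,0.001,0.003,0,0,-0.002,0.055],[0.0005,0.001,0.003,0,0,-0.002,0.062],[0.0005,0.001,0.003,0,0,-0.002,0.062],[0.0005,0.001,0.003,0,0,-0.002,0.062]]]'; python3 -m inch '[[[0,0,-0.02,0,0,0,0.062],[0,0,-0.06,0,0,0,0.062],[0,0,-0.1,0,0,0,0.062],[0,0,-0.13,0,0,0,0.07],[0,0,-0.15,0,0,0,0.07],[0,0,-0.15,0,0,0,0.07]]]'
python3 - <<'E'
from h import *
topbrown()
goto([.595+.0615,-.272-.0395,.2],147.3)
E
```

```text
time_s: 31.8
tcp_pos: [0.5936, -0.0288, 0.0533]
tcp_rot: [0.112, 0.994, -0.001, 0.001]
wrist_force: [-0.5, 0.2, -0.1]
gripper_width: 0.0619
finger_force: 0.0
time_s: 32.4
tcp_pos: [0.5947, -0.0287, 0.2068]
tcp_rot: [0.112, 0.994, -0.001, 0.004]
wrist_force: [0.2, -0.4, -0.7]
gripper_width: 0.0701
finger_force: 0.0
brown [ 595. -272.] [47. 60.] 57.0877685546875
brown [915.  80.] [ 76. 110.] 0.5704900622367859
t 32.5 tcp [ 0.594  -0.0286  0.2046] yaw 167.1 w 0.07 F [ 0.1 -0.1 -0.7]
row [-0.124  -0.2618  0.0055] [3.000e-04 5.600e-03 3.458e-01]
```

```bash
python3 -m inch '[[[0,-0.05,0,0,0,0.1,0.07],[0,-0.1,0,0,0,0.22,0.07],[-0.02,-0.15,0,0,0,0.34,0.07],[-0.06,-0.2,0,0,0.005,0.346,0.07],[-0.1,-0.25,0.005,0,0.005,0.346,0.07],[-0.124,-0.262,0.005,0,0.005,0.346,0.07],[-0.124,-0.262,0.005,0,0.005,0.346,0.07],[-0.124,-0.262,0.005,0,0.005,0.346,0.07],[-0.124,-0.262,0.005,0,0.005,0.346,0.07]]]';  python3 - <<'E'
from h import *
label('w8.png',(.595,-.272))
goto([.595,-.272,.004],147.3)
E
```

```text
time_s: 33.35
tcp_pos: [0.655, -0.3107, 0.1978]
tcp_rot: [0.281, 0.96, 0.0, -0.002]
wrist_force: [-0.9, 0.2, 0.3]
gripper_width: 0.0701
finger_force: 0.0
outer [278. 104.] [ 597.2 -274.6] [47.  60.5] long -32.6
hole [278. 109.] [ 600.5 -276.8] [32.5 42.1] long -33.6
t 33.4 tcp [ 0.655  -0.3103  0.1988] yaw 147.3 w 0.0703 F [-0.9 -0.7  1.1]
row [0.0706 0.     0.1951] [-0.001  -0.0029  0.0008]
```

```bash
python3 -m inch '[[[0.03,-0.001,0.04,0,0,0,0.07],[0.0675,-0.001,0.08,0,0,0,0.07],[0.0675,-0.001,0.12,0,0,0,0.07],[0.0675,-0.001,0.15,0,0,0,0.07],[0.0675,-0.001,0.17,0,0,0,0.07],[0.0675,-0.001,0.185,0,0,0,0.07],[0.0675,-0.001,0.192,0,0,0,0.07],[0.0675,-0.001,0.192,0,0,0,0.07],[0.0675,-0.001,0.192,0,0,0,0.07]]]'; python3 -c "
from h import *
goto([.597,-.2746,.006],147.3)"
```

```text
time_s: 34.3
tcp_pos: [0.5986, -0.276, 0.0083]
tcp_rot: [0.281, 0.96, -0.0, -0.0]
wrist_force: [0.5, -0.5, 0.7]
gripper_width: 0.0702
finger_force: 0.0
t 34.3 tcp [ 0.5986 -0.276   0.0083] yaw 147.3 w 0.0702 F [ 0.5 -0.5  0.7]
row [0.0021 0.0004 0.0023] [-0.0008 -0.0002  0.0001]
```

```bash
python3 -m inch '[[[0.002,0,0.002,0,0,0,0.07],[0.002,0,0.002,0,0,0,0.06],[0.002,0,0.002,0,0,0,0.03],[0.002,0,0.002,0,0,0,0.0],[0.002,0,0.002,0,0,0,0.0],[0.002,0,0.002,0,0,0,0.0],[0.002,0,0.002,0,0,0,0.0]]]'
```

```text
time_s: 35.0
tcp_pos: [0.5967, -0.2751, 0.0061]
tcp_rot: [0.282, 0.96, -0.0, -0.0]
wrist_force: [-1.9, 0.0, 5.4]
gripper_width: 0.0452
finger_force: 60.8
```

```bash
python3 -m inch '[[[0,0,-0.01,0,0,0,0],[0,0,-0.03,0,0,0,0],[0,0,-0.07,0,0,0,0],[0,0,-0.12,0,0,0,0],[0,0,-0.165,0,0,0,0],[0,0,-0.19,0,0,0,0],[0,0,-0.19,0,0,0,0],[0,0,-0.19,0,0,0,0]]]';python3 - <<'E'
from h import *
gd(0,0,.2); print(bot.state()['finger_force'])
E
```

```text
time_s: 35.8
tcp_pos: [0.5969, -0.275, 0.1955]
tcp_rot: [0.282, 0.96, -0.0, -0.001]
wrist_force: [0.4, -0.5, -1.0]
gripper_width: 0.0455
finger_force: 61.3
t 35.8 tcp [ 0.5969 -0.275   0.1955] yaw 147.3 w 0.0455 F [ 0.4 -0.5 -1. ]
row [ 0.1364  0.2053 -0.0046] [-0.0008 -0.0011 -0.3458]
61.32849454879761
```

```bash
python3 -m inch '[[[0.025,0.04,0,0,0,-0.08,0],[0.05,0.08,0,0,0,-0.18,0],[0.08,0.12,0,0,0,-0.28,0],[0.11,0.16,0,0,0,-0.346,0],[0.13,0.19,0,0,0,-0.346,0],[0.1364,0.2053,0,0,0,-0.346,0],[0.1364,0.2053,0,0,0,-0.346,0],[0.1364,0.2053,0,0,0,-0.346,0],[0.1364,0.2053,0,0,0,-0.346,0]]]';python3 - <<'E'
from h import *
gd(0,0,.1); print(bot.state()['finger_force'])
E
```

```text
time_s: 36.7
tcp_pos: [0.5927, -0.0298, 0.1943]
tcp_rot: [0.113, 0.994, -0.0, -0.002]
wrist_force: [-0.3, -0.3, -0.1]
gripper_width: 0.0453
finger_force: 61.4
t 36.7 tcp [ 0.5927 -0.0298  0.1943] yaw 167.0 w 0.0453 F [-0.3 -0.3 -0.1]
row [-0.0004  0.0013  0.0943] [-0.001  -0.0034 -0.0013]
61.35825276374817
```

```bash
python3 -m inch '[[[-0.0004,0.0013,0.03,0,0,-0.001,0],[-0.0004,0.0013,0.06,0,0,-0.001,0],[-0.0004,0.0013,0.08,0,0,-0.001,0],[-0.0004,0.0013,0.095,0,0,-0.001,0],[-0.0004,0.0013,0.105,0,0,-0.001,0],[-0.0004,0.0013,0.112,0,0,-0.001,0],[-0.0004,0.0013,0.118,0,0,-0.001,0],[-0.0004,0.0013,0.122,0,0,-0.001,0],[-0.0004,0.0013,0.122,0,0,-0.001,0]]]'; python3 -c "
from h import *
gd(0,0,.070)"
```

```text
time_s: 37.6
tcp_pos: [0.5932, -0.0274, 0.0729]
tcp_rot: [0.112, 0.994, -0.0, -0.001]
wrist_force: [-0.4, -1.0, 0.3]
gripper_width: 0.045
finger_force: 61.4
t 37.6 tcp [ 0.5932 -0.0274  0.0729] yaw 167.2 w 0.045 F [-0.4 -1.   0.3]
row [-0.0001 -0.0012  0.0029] [-0.0004 -0.0025  0.0011]
```

```bash
python3 -m inch '[[[0,-0.001,0.0015,0,0,0,0],[0,-0.001,0.003,0,0,0,0],[0,-0.001,0.003,0,0,0,0],[0,-0.001,0.003,0,0,0,0.055],[0,-0.001,0.003,0,0,0,0.062],[0,-0.001,0.003,0,0,0,0.062],[0,-0.001,0.003,0,0,0,0.062]]]'; python3 -m inch '[[[0,0,-0.02,0,0,0,0.062],[0,0,-0.06,0,0,0,0.062],[0,0,-0.1,0,0,0,0.04],[0,0,-0.15,0,0,0,0.0],[-0.03,0,-0.2,0,0,0,0.0],[-0.06,0,-0.22,0,0,0,0.0],[-0.06,0,-0.22,0,0,0,0],[-0.06,0,-0.22,0,0,0,0]]]'
python3 - <<'E'
from h import *
im,s=cap('wrist','w9.png'); hsv=cv2.cvtColor(im,cv2.COLOR_RGB2HSV)
m=cv2.morphologyEx(cv2.inRange(hsv,(5,90,40),(20,255,255)),cv2.MORPH_CLOSE,np.ones((3,3)))
for c in cv2.findContours(m,0,1)[0]:
    if cv2.contourArea(c)>200:
        P=np.array([toplane('wrist',p[0].astype(float),.08,s)[:2] for p in c]).astype(np.float32)*1000
        r=cv2.minAreaRect(P); print(c.mean(0)[0],np.round(r[0],1),np.round(r[1],1),r[2], 'want',O)
gd(-.02,.13,.29)
E
```

```text
time_s: 38.3
tcp_pos: [0.593, -0.0282, 0.0701]
tcp_rot: [0.112, 0.994, -0.0, -0.001]
wrist_force: [0.9, -0.5, -0.2]
gripper_width: 0.0621
finger_force: 0.0
time_s: 39.1
tcp_pos: [0.6528, -0.0418, 0.2893]
tcp_rot: [0.112, 0.994, -0.0, -0.001]
wrist_force: [-0.1, -0.4, -1.8]
gripper_width: -0.0001
finger_force: 0.0
[443.69285714 325.31428571] [873.1 111. ] [40.8 30. ] 46.48817443847656 want [ 0.593  -0.0286  0.    ]
[280.29596413 111.56950673] [594.4 -27.8] [48.1 61.1] 77.25186920166016 want [ 0.593  -0.0286  0.    ]
t 39.1 tcp [ 0.6516 -0.0416  0.2886] yaw 167.2 w -0.0001 F [-0.2 -0.3 -0.4]
row [ 0.0799  0.1297 -0.0011] [-0.0006 -0.0045  0.0012]
```

All three cartons are stacked: top face 48×61 mm, centred within 1.5 mm. Next I'll go behind the cover and swing it forward.

```bash
python3 -m inch '[[[-0.03,0,0,0,0,0,0],[-0.06,0,0,0,0,0,0],[-0.09,0,0,0,0,0,0],[-0.097,0,0,0,0,0,0],[-0.097,0,0.04,0,0,0,0],[-0.097,0,0.08,0,0,0,0],[-0.097,0,0.12,0,0,0,0],[-0.097,0,0.127,0,0,0,0],[-0.097,0,0.127,0,0,0,0]]]'; python3 -c "
from h import *
gd(.155,0,.160); gd(.09,0,.16)"
```

```text
time_s: 40.05
tcp_pos: [0.7441, -0.0628, 0.1612]
tcp_rot: [0.112, 0.994, -0.0, -0.004]
wrist_force: [0.4, 0.4, 1.8]
gripper_width: 0.0003
finger_force: 0.0
t 40.0 tcp [ 0.7441 -0.0628  0.1612] yaw 167.2 w 0.0003 F [0.4 0.4 1.8]
row [-0.0001 -0.0004  0.0012] [-0.001  -0.0071  0.0014]
t 40.0 tcp [ 0.7441 -0.0628  0.1612] yaw 167.2 w 0.0003 F [0.4 0.4 1.8]
row [ 0.0649 -0.0003  0.0016] [-0.001  -0.0071  0.0014]
```

```bash
python3 -m inch '[[[0.02,0,0,0,0,0,0],[0.035,0,0,0,0,0,0],[0.05,0,0,0,0,0,0],[0.06,0,0,0,0,0,0],[0.07,0,0,0,0,0,0],[0.08,0,0,0,0,0,0],[0.08,0,0,0,0,0,0]]]'; python3 -m inch '[[[0.01,0,-0.01,0,0,0,0],[0.02,0,-0.02,0,0,0,0],[0.03,0,-0.028,0,0,0,0],[0.03,0,-0.028,0,0,0,0]]]'; python3 -c "
from h import *
gd(.042,0,.188)"
```

```text
time_s: 40.75
tcp_pos: [0.6683, -0.0452, 0.1658]
tcp_rot: [0.112, 0.994, 0.0, 0.001]
wrist_force: [-0.8, -1.0, 0.1]
gripper_width: -0.0001
finger_force: 0.0
time_s: 41.15
tcp_pos: [0.6387, -0.0384, 0.1936]
tcp_rot: [0.112, 0.994, 0.0, 0.0]
wrist_force: [-0.3, -0.6, 0.3]
gripper_width: 0.0002
finger_force: 0.0
t 41.1 tcp [ 0.6387 -0.0384  0.1936] yaw 167.2 w 0.0002 F [-0.3 -0.6  0.3]
row [ 0.0048 -0.0006  0.0056] [0.0002 0.0006 0.0015]
```

```bash
python3 -m inch '[[[0.008,0,0.003,0,0,0,0],[0.016,0,0.006,0,0,0,0],[0.024,0,0.009,0,0,0,0],[0.03,0,0.012,0,0,0,0],[0.036,0,0.0146,0,0,0,0],[0.036,0,0.0146,0,0,0,0]]]'; python3 -c "
from h import *
gd(-.013,0,.163)
im,s=cap('side','s6.png')
cv2.imwrite('pics/s6b.png',cv2.resize(im[40:270,190:430],None,fx=2.5,fy=2.5)[:,:,::-1])
"
```

```text
time_s: 41.75
tcp_pos: [0.6029, -0.0305, 0.176]
tcp_rot: [0.112, 0.994, -0.0, -0.002]
wrist_force: [-0.3, 0.7, 0.7]
gripper_width: 0.0001
finger_force: 0.0
t 41.8 tcp [ 0.6029 -0.0305  0.176 ] yaw 167.2 w 0.0001 F [-0.3  0.7  0.7]
row [ 0.0231 -0.0003  0.0131] [-0.0005 -0.0033  0.0014]
```

View pics/s6b.png

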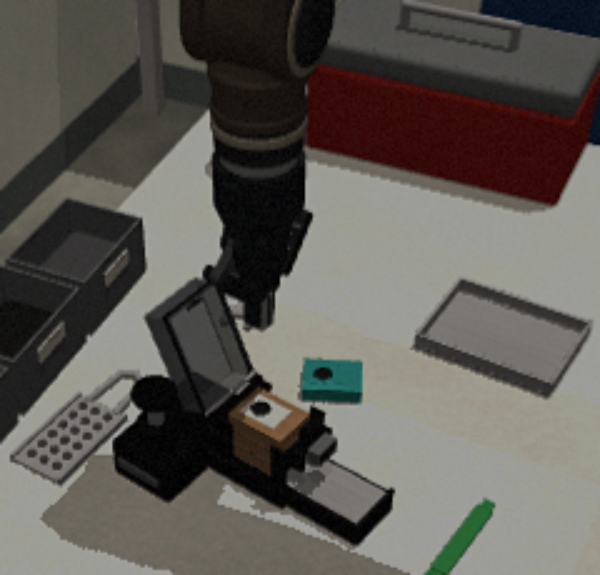

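Run:
```python
from h import *
for t in (1.1,1.3,1.5,1.6,1.7,1.8,1.9,2.0):
    c,s=np.cos(t),np.sin(t)
    f=lambda x,z,y:((proj('side',disp(.048+x*c+z*s,y,.078-x*s+z*c))-[190,40])*2.5).round()
    print(t,'lowL',f(-.106,0,.037),'lowR',f(-.106,0,-.037),'upL',f(-.106,.032,.037),'upR',f(-.106,.032,-.037))
```

```text
1.1 lowL [239. 356.] lowR [289. 313.] upL [214. 331.] upR [264. 289.]
1.3 lowL [222. 341.] lowR [272. 299.] upL [194. 319.] upR [245. 278.]
1.5 lowL [203. 328.] lowR [254. 287.] upL [175. 312.] upR [226. 272.]
1.6 lowL [194. 323.] lowR [245. 282.] upL [166. 310.] upR [218. 270.]
1.7 lowL [185. 319.] lowR [236. 279.] upL [158. 309.] upR [209. 270.]
1.8 lowL [176. 317.] lowR [227. 276.] upL [150. 309.] upR [201. 270.]
1.9 lowL [167. 315.] lowR [218. 275.] upL [143. 311.] upR [194. 271.]
2.0 lowL [159. 314.] lowR [210. 274.] upL [136. 313.] upR [187. 274.]
```

The side view shows the cover still at about 1.95 rad, with its left upper corner at (148,318) and the fingertip at (255,325) in front of it. The finger skimmed over the edge, so I'll go behind again and lower.

```bash
python3 -m inch '[[[0,0,-0.045,0,0,0,0],[-0.01,0,-0.09,0,0,0,0],[-0.06,0,-0.1,0,0,0,0],[-0.11,0,-0.1,0,0,0,0],[-0.142,0,-0.1,0,0,0,0],[-0.142,0,-0.06,0,0,0,0],[-0.142,0,-0.02,0,0,0,0],[-0.142,0,0.02,0,0,0,0],[-0.142,0,0.037,0,0,0,0],[-0.142,0,0.037,0,0,0,0]]]'; python3 -m inch '[[[0.008,0,0,0,0,0,0],[0.015,0,0,0,0,0,0],[0.022,0,0,0,0,0,0]]]';python3 -m inch '[[[0.006,0,0,0,0,0,0],[0.012,0,0,0,0,0,0],[0.018,0,0,0,0,0,0]]]';  python3 -c "
from h import *
gd(.09,0,.139)"
```

```text
time_s: 42.8
tcp_pos: [0.7408, -0.0622, 0.1348]
tcp_rot: [0.112, 0.994, -0.0, -0.004]
wrist_force: [0.4, -1.1, 0.2]
gripper_width: 0.0002
finger_force: 0.0
time_s: 43.1
tcp_pos: [0.7211, -0.0572, 0.1415]
tcp_rot: [0.112, 0.994, 0.0, 0.001]
wrist_force: [-0.4, -0.3, 0.2]
gripper_width: -0.0002
finger_force: 0.0
time_s: 43.4
tcp_pos: [0.703, -0.0532, 0.1399]
tcp_rot: [0.112, 0.994, -0.0, -0.001]
wrist_force: [0.6, 0.1, -0.4]
gripper_width: -0.0001
finger_force: 0.4
t 43.4 tcp [ 0.703  -0.0532  0.1399] yaw 167.2 w -0.0001 F [ 0.6  0.1 -0.4]
row [ 0.0227 -0.0005  0.0009] [-0.0002 -0.0012  0.0013]
```

```bash
for k in 1; do python3 -m inch '[[[0.006,0,0,0,0,0,0],[0.012,0,0,0,0,0,0],[0.018,0,0,0,0,0,0]]]'; python3 -m inch '[[[0.006,0,0,0,0,0,0],[0.012,0,0,0,0,0,0],[0.018,0,0,0,0,0,0]]]'; done;  python3 - <<'E'
from h import *
gd(.06,0,.139)
im,s=cap('side','s7.png')
a=cv2.imread('pics/s6.png')[:,:,::-1].astype(int)
d=(np.abs(im.astype(int)-a).sum(2)>40)
for y in range(145,215,4): print(y,''.join('#' if v else '.' for v in d[y,235:330]))
E
```

```text
time_s: 43.7
tcp_pos: [0.6852, -0.0492, 0.1391]
tcp_rot: [0.112, 0.994, -0.0, -0.001]
wrist_force: [0.1, 0.1, 1.3]
gripper_width: -0.0001
finger_force: 0.3
time_s: 44.0
tcp_pos: [0.6679, -0.0453, 0.1394]
tcp_rot: [0.112, 0.994, -0.0, -0.001]
wrist_force: [1.2, -0.3, 0.9]
gripper_width: -0.0002
finger_force: 0.7
t 44.0 tcp [ 0.6679 -0.0453  0.1394] yaw 167.2 w -0.0002 F [ 1.2 -0.3  0.9]
row [ 0.0167 -0.0005  0.0005] [-0.0002 -0.002   0.0012]
145 ...................###########################..#########################......................
149 .............#######################...#####...########################........................
153 .............#########################.....########################............................
157 ..................##############...##############################..............................
161 ...................#########.###..####.#.##.#############..######..............................
165 .............#########################..###..##.#####..####.#####..............................
169 .............###########################..#......##
[... 444 characters left out ...]

189 ......................#########...#######.##.###...###.##......................................
193 .........................##...........#...#....................................................
197 ..........................##....###..##................####...............#....................
201 ............................####..####............######.......................................
205 ..............................................#######..........................................
209 ...............................................................................................
213 ####...........................................................................................
```

```bash
python3 -m inch '[[[0.006,0,0,0,0,0,0],[0.013,0,0,0,0,0,0],[0.021,0,-0.01,0,0,0,0],[0.029,0,-0.02,0,0,0,0],[0.037,0,-0.026,0,0,0,0],[0.043,0,-0.03,0,0,0,0],[0.043,0,-0.03,0,0,0,0]]]'; python3 -c "
from h import *
gd(.032,0,.168)"; python3 -m inch '[[[0.006,0,0,0,0,0,0],[0.012,0,0.001,0,0,0,0],[0.018,0,0.002,0,0,0,0],[0.018,0,0.002,0,0,0,0]]]'
python3 - <<'E'
from h import *
gd(0,0,.158)
E
```

```text
time_s: 44.75
tcp_pos: [0.6258, -0.0356, 0.1707]
tcp_rot: [0.112, 0.994, 0.0, -0.001]
wrist_force: [0.2, 0.2, -0.0]
gripper_width: -0.0002
finger_force: 0.0
t 44.8 tcp [ 0.6258 -0.0356  0.1707] yaw 167.2 w -0.0002 F [ 0.2  0.2 -0. ]
row [ 0.0016 -0.0005  0.0027] [-0.0001 -0.0011  0.0014]
time_s: 45.15
tcp_pos: [0.6077, -0.0316, 0.167]
tcp_rot: [0.112, 0.994, -0.0, -0.002]
wrist_force: [-0.1, -0.6, -0.5]
gripper_width: 0.0
finger_force: 0.0
t 45.1 tcp [ 0.6077 -0.0316  0.167 ] yaw 167.2 w 0.0 F [-0.1 -0.6 -0.5]
row [ 0.015  -0.0003  0.0091] [-0.0005 -0.0036  0.0014]
```

Run:
```python
from h import *
im,s=cap('side','s8.png')
for n in ('s3','s6','s7','s8'):
    g=cv2.imread(f'pics/{n}.png',0); print(n)
    for y in range(150,206,6): print(y,' '.join('%3d'%v for v in g[y,236:320:4]))
```

```text
s3
150  59  34  30 167 162 162 160 162 162 161 161 162 161 161 124  59 161 161 161 162 158
156  32  26 161 160 161 160 160 162 162 159 162 161 160 123 131 112 162 161 161 162 161
162  82 159 161 159 160 161 162 161 161 159 159 138 113  71  49  53  54 158 163 161 162
168 161 162 162 159 162 161 160 161 160 161 162  80  54  44  52  55  19 170 162 162 162
174 161 161 161 160 159 162 160 161 160 164  29  53  53  55  17  69 114 161 163 161 158
180 162 160 162 161 160 161 161 160 161  39  31  34  18  54  66  52 161 162 161 159 161
186 161 162 164 159 161 160 162 161  85  33  35  35  93  59  24 162 162 162 162  87  89
192  55 166  57  14  10  13 171   1  21  37  49  69  92  68   5 121 161 161 162  91  91
198 161 132  12  11  10  14   8  18  38  38  17  72   0   6   1   0 162 160 165  33  40
204 121 167 167   1  12   4   7  17   2  34   3   8   4   1   1   0 157 155 162 168   1
s6
150  53  29  31 160 154 155 156 157 148   3  38  17  40   3   7   5   7  82 157 156 157
156  32  23 155 156 156 158 114  54  28  52  44   3   5   8   5   9 106 157 157 157 156
162  78 156 158 158 114  52  30  46  5
[... 1731 characters left out ...]
  79 157 156 155 155 157 157 156 157 157 155 139  38  13  12  32 156 157 157 155 158
168 155 158 156 156 154 155 155 154 155 154 158 100 163   7  13  36 110  47  48 156 157
174 157 157 156 155 157 155 156 157 156 155 156 150 151 159  53  45  52  46  48  31 154
180 157 158 158 155 156 157 157 156 155 157 152 149  38  45  49  46  48  33  51 155 154
186 156 155 159 154 156 157 157 158 158 157  53  40  45  37  42  65   2 159 155  79  79
192  53 161  52   5   7   0 166   9  23  28  44  45  41  36   0 118 153 156 156  81  83
198 156 129  10   8   3  13   6  12  18  32  31  23   2  12  73  54  85 154 157  32  36
204 115 163 161   0  11   4  11  11  15  22   3   2  48  92   8   0  86 105  88 138   0
```

The pixel rows show the cover is now at about 0.8 rad under the finger. I'll carry on down the arc.

```bash
python3 -m inch '[[[0.008,0,0.004,0,0,0,0],[0.015,0,0.009,0,0,0,0],[0.023,0,0.016,0,0,0,0],[0.031,0,0.024,0,0,0,0],[0.031,0,0.024,0,0,0,0]]]';  python3 -m inch '[[[0.007,0,0.007,0,0,0,0],[0.014,0,0.015,0,0,0,0],[0.018,0,0.02,0,0,0,0],[0.018,0,0.02,0,0,0,0]]]'
python3 - <<'E'
from h import *
gd(-.04,0,.120)
E
```

```text
time_s: 45.7
tcp_pos: [0.5766, -0.0246, 0.1422]
tcp_rot: [0.112, 0.994, -0.0, -0.002]
wrist_force: [-0.7, 0.2, 0.6]
gripper_width: -0.0003
finger_force: 0.1
time_s: 46.1
tcp_pos: [0.56, -0.0208, 0.1228]
tcp_rot: [0.112, 0.994, -0.0, -0.002]
wrist_force: [0.8, 0.1, -0.2]
gripper_width: 0.0001
finger_force: 0.2
t 46.1 tcp [ 0.56   -0.0208  0.1228] yaw 167.2 w 0.0001 F [ 0.8  0.1 -0.2]
row [ 0.0061 -0.0002  0.0028] [-0.0006 -0.0036  0.0014]
```

```bash
python3 -m inch '[[[0.006,0,0,0,0,0,0],[0.01,0,0.002,0,0,0,0],[0.01,0,0.002,0,0,0,0]]]';  python3 -m inch '[[[0,0,0.002,0,0,0,0],[0,0,0.003,0,0,0,0],[0,0,0.003,0,0,0,0]]]'; python3 -m inch '[[[0,0,0.002,0,0,0,0],[0,0,0.003,0,0,0,0],[0,0,0.003,0,0,0,0]]]'
```

```text
time_s: 46.4
tcp_pos: [0.5507, -0.0186, 0.1216]
tcp_rot: [0.112, 0.994, -0.0, -0.001]
wrist_force: [-0.6, 0.4, -0.2]
gripper_width: 0.0
finger_force: 0.2
time_s: 46.7
tcp_pos: [0.5511, -0.0187, 0.1183]
tcp_rot: [0.112, 0.994, -0.0, -0.001]
wrist_force: [0.0, 0.8, 0.9]
gripper_width: -0.0002
finger_force: 0.2
time_s: 47.0
tcp_pos: [0.5511, -0.0187, 0.1153]
tcp_rot: [0.112, 0.994, -0.0, -0.001]
wrist_force: [-0.3, -0.1, 0.1]
gripper_width: -0.0
finger_force: 0.2
```

```bash
python3 -m inch '[[[0,0,0.002,0,0,0,0],[0,0,0.003,0,0,0,0],[0,0,0.003,0,0,0,0]]]';  python3 -m inch '[[[0,0,0.002,0,0,0,0],[0,0,0.002,0,0,0,0],[0,0,0.002,0,0,0,0]]]';  python3 -m inch '[[[0,0,0.002,0,0,0,0],[0,0,0.002,0,0,0,0],[0,0,0.002,0,0,0,0]]]'; python3 -c "
from h import *
print(bot.nose_length)
im,s=cap('side','s9.png'); g=cv2.imread('pics/s9.png',0)
for y in range(168,230,5): print(y,' '.join('%3d'%v for v in g[y,256:340:4]))
print(proj('side',disp(-.057,.037,.11)),proj('side',disp(-.057,-.037,.11)))
g=cv2.imread('pics/side0.png',0); print()
for y in range(168,230,5): print(y,' '.join('%3d'%v for v in g[y,256:340:4]))
"
```

```text
time_s: 47.3
tcp_pos: [0.5511, -0.0187, 0.1124]
tcp_rot: [0.112, 0.994, -0.0, -0.001]
wrist_force: [-0.6, 0.8, 1.2]
gripper_width: -0.0003
finger_force: 0.2
time_s: 47.6
tcp_pos: [0.551, -0.0187, 0.1107]
tcp_rot: [0.112, 0.994, -0.0, -0.001]
wrist_force: [-2.0, 0.5, 2.3]
gripper_width: -0.0001
finger_force: 1.6
time_s: 47.9
tcp_pos: [0.5509, -0.0186, 0.1087]
tcp_rot: [0.112, 0.994, 0.0, -0.001]
wrist_force: [-3.2, 1.3, 4.3]
gripper_width: 0.0001
finger_force: 2.4
0.014
168 158 158 158 156 158 158 101 162  99 131 161  18   6  14  12   8  10  10   7 160 161
173 157 158 157 158 156 157 158 157 162 160 158   6  20   5   8  12  14  13  61 158 158
178 159 158 159 158 158 158 158 156 159 158 159  39  15   4   0   1  13   6 154 155 157
183 158 158 157 160 158 157 156 160  52  13  41  27  27   8  11   6   0 159 152 153 155
188 158 159 158 153 160 159  89  52  52  38  19  13  10   8  15   5  15  82  80  79 153
193  12 165  14   6  10  44  52  52  69  38  34  47  22  11   7  13  54  67  82  82 158
198   1   5  14  18  19  26  51  38  40  60  54  62  87   7   0  10  38  31  34  36 157
203   4  1
[... 1018 characters left out ...]
  13 154   9  16   0  43  52  46  67  38  39  33  44  49  42  40  62  70  83  83 149
198   2   0  15  13  15  26  45  36  38  36  36  84  81  57  36  38  39  38  30  36 149
203   0  14  12  17  11  28  13  19  41  34  35  79  82  80  83  46  45  28 155 150 148
208   6  12   3   4  10  12  14  13  23  17  39  82  79  82  80  30  61   0 150 148 148
213   7   1  15   9   2   0  10  25  15  23  30  30  22  80   9  19  11 152 149 148 149
218   8  17  14   1  10   9   5  60  57  63  26  19  34  16  12  50  76  42 149 148 147
223  11  10   0   8  10   1   0   0  63  58  59   0   4  15  39  31   8 150 147 146 148
228  16   7  10   0  78  25   2  10   7   1  58   4   0  49  58  61 105 113  94 143 147
```

```bash
python3 -m inch '[[[0,0,0.002,0,0,0,0],[0,0,0.002,0,0,0,0],[0,0,0.002,0,0,0,0]]]';  python3 -m inch '[[[0,0,0.002,0,0,0,0],[0,0,0.002,0,0,0,0],[0,0,0.002,0,0,0,0]]]';  python3 -m inch '[[[0,0,0.002,0,0,0,0],[0,0,0.002,0,0,0,0],[0,0,0.002,0,0,0,0]]]'
```

```text
time_s: 48.25
tcp_pos: [0.5512, -0.0187, 0.1064]
tcp_rot: [0.112, 0.994, -0.0, -0.001]
wrist_force: [-2.0, 0.4, 1.6]
gripper_width: 0.0002
finger_force: 0.9
time_s: 48.55
tcp_pos: [0.5513, -0.0188, 0.1042]
tcp_rot: [0.112, 0.994, -0.0, -0.001]
wrist_force: [-0.1, -1.0, -0.7]
gripper_width: 0.0001
finger_force: 0.0
time_s: 48.85
tcp_pos: [0.5514, -0.0187, 0.1034]
tcp_rot: [0.112, 0.994, -0.0, -0.001]
wrist_force: [-2.0, 0.5, 6.2]
gripper_width: 0.0002
finger_force: 3.1
```

```bash
python3 -m inch '[[[0,0,0.001,0,0,0,0],[0,0,0.001,0,0,0,0],[0,0,0.001,0,0,0,0]]]';  python3 -m inch '[[[0,0,0.001,0,0,0,0],[0,0,0.001,0,0,0,0],[0,0,0.001,0,0,0,0]]]'
```

```text
time_s: 49.15
tcp_pos: [0.5514, -0.0187, 0.1033]
tcp_rot: [0.112, 0.994, -0.0, -0.0]
wrist_force: [-4.9, -0.1, 11.7]
gripper_width: 0.0
finger_force: 5.8
time_s: 49.45
tcp_pos: [0.5514, -0.0187, 0.1031]
tcp_rot: [0.112, 0.994, 0.0, 0.0]
wrist_force: [-6.6, -0.6, 17.2]
gripper_width: 0.0003
finger_force: 8.6
```

The cover is down on its stop at 17 N. Contact heights show the fingertips sit about 7 mm above the reported TCP. I'll lift, check it stays shut and move over the plunger.

```bash
python3 -m inch '[[[0,0,-0.02,0,0,0,0],[0,0,-0.05,0,0,0,0],[0,0,-0.06,0,0,0,0],[0,0,-0.06,0,0,0,0],[0,0,-0.06,0,0,0,0]]]'
python3 - <<'E'
from h import *
gd(.085,.068,.165)
im,s=cap('side','s10.png'); 
a=cv2.imread('pics/side0.png',0).astype(int);b=cv2.imread('pics/s10.png',0).astype(int)
for y in range(178,230,5): print(y,' '.join('%3d'%v for v in (b-a)[y,256:340:4]))
E
```

```text
time_s: 49.95
tcp_pos: [0.5511, -0.0187, 0.1596]
tcp_rot: [0.112, 0.994, -0.0, -0.002]
wrist_force: [-0.3, -1.3, 0.3]
gripper_width: -0.0001
finger_force: 0.0
t 50.0 tcp [ 0.5511 -0.0187  0.1596] yaw 167.2 w -0.0001 F [-0.3 -1.3  0.3]
row [-0.1281  0.0676 -0.0058] [-0.0005 -0.003   0.0012]
178  10   9   7  11   9   9   8   6   5  10   8   5   8 -140 -137 -106  10   3  -3  67   2
183  10   7   7   7   8   7   7   8   1   0   2   4   6 -145 -93 -90   6   8   5   7   6
188   8   8   7   8  10   8   6   4   4   5   1   3   1   3   0  -2   6  -2  -5  -3   6
193  -1   9   5 -11  16   4   0   4   5   1   1   3   3   4   3   6   4   1  -2  -2  10
198   6   6  -2   5  -3   1   4   2   1  21  17 -20   4   1   3   2   2   2   4  -5   7
203   0  -2  -2  -7   3  -1   4   9  20   5   6 -14 -24 -31   2   5   0   6   5   6   5
208   1   0  -3  10   0  -9  -8  14   7  14  16 -18 -24 -29 -33  -1   5   1   8   8  11
213  -7  12  -5   4   7   7  -8  17  -3   1  -1   2   8 -30   7   1   8   8   9   9   9
218   2 -14  -8   1  -4  -8   4 -25 -21 -29 -16   4  -6  -1   4   3   0   4   8   9  11
223  -4   3   0  -6  -1   3   4   3 -24 -24 -22   0  -4   0   0  -2   7   9  11  11   9
228  -7  -1  -5   0   7   2   2  -2   4   2 -22  -2   5   2   5   2   6   6   3   8  10
```

The cover's outline matches the first picture, so it's shut. Over to the plunger.

```bash
python3 -m inch '[[[-0.03,0.02,-0.006,0,0,0,0],[-0.06,0.04,-0.006,0,0,0,0],[-0.09,0.055,-0.006,0,0,0,0],[-0.12,0.0676,-0.006,0,0,0,0],[-0.128,0.0676,-0.006,0,0,0,0],[-0.128,0.0676,-0.006,0,0,0,0],[-0.128,0.0676,-0.006,0,0,0,0]]]';  python3 -m inch '[[[0,0,0.02,0,0,0,0],[0,0,0.04,0,0,0,0],[0,0,0.05,0,0,0,0],[0,0,0.055,0,0,0,0],[0,0,0.055,0,0,0,0]]]'; python3 -c "
from h import *
gd(.085,.068,.105)"
```

```text
time_s: 50.7
tcp_pos: [0.69, 0.0185, 0.1651]
tcp_rot: [0.112, 0.994, -0.0, -0.002]
wrist_force: [-0.5, 0.1, 0.3]
gripper_width: -0.0
finger_force: 0.0
time_s: 51.2
tcp_pos: [0.6902, 0.0186, 0.1112]
tcp_rot: [0.112, 0.994, -0.0, -0.002]
wrist_force: [-0.4, -0.6, 0.1]
gripper_width: -0.0001
finger_force: 0.0
t 51.2 tcp [0.6902 0.0186 0.1112] yaw 167.2 w -0.0001 F [-0.4 -0.6  0.1]
row [-0.0008  0.0002  0.0062] [-0.0005 -0.003   0.001 ]
```

```bash
python3 -m inch '[[[0,0,0.005,0,0,0,0],[0,0,0.01,0,0,0,0],[0,0,0.014,0,0,0,0],[0,0,0.018,0,0,0,0],[0,0,0.018,0,0,0,0]]]';  python3 -m inch '[[[0,0,0.004,0,0,0,0],[0,0,0.008,0,0,0,0],[0,0,0.008,0,0,0,0]]]'; python3 -m inch '[[[0,0,0.003,0,0,0,0],[0,0,0.006,0,0,0,0],[0,0,0.006,0,0,0,0]]]'
```

```text
time_s: 51.7
tcp_pos: [0.6917, 0.0188, 0.0958]
tcp_rot: [0.112, 0.994, 0.0, 0.001]
wrist_force: [-2.8, 0.0, 10.9]
gripper_width: 0.0001
finger_force: 5.0
time_s: 52.0
tcp_pos: [0.6917, 0.0188, 0.0883]
tcp_rot: [0.112, 0.994, 0.0, 0.001]
wrist_force: [-3.4, 0.6, 11.0]
gripper_width: -0.0004
finger_force: 5.7
time_s: 52.3
tcp_pos: [0.6917, 0.0188, 0.0822]
tcp_rot: [0.112, 0.994, 0.0, 0.001]
wrist_force: [-3.3, -0.1, 11.3]
gripper_width: 0.0001
finger_force: 5.7
```

```bash
python3 -m inch '[[[0,0,0.002,0,0,0,0],[0,0,0.004,0,0,0,0],[0,0,0.004,0,0,0,0]]]';  python3 -m inch '[[[0,0,0.001,0,0,0,0],[0,0,0.002,0,0,0,0],[0,0,0.002,0,0,0,0]]]'; python3 -m inch '[[[0,0,0.001,0,0,0,0],[0,0,0.002,0,0,0,0],[0,0,0.002,0,0,0,0]]]'
```

```text
time_s: 52.6
tcp_pos: [0.6917, 0.0188, 0.0794]
tcp_rot: [0.112, 0.994, 0.0, 0.001]
wrist_force: [-7.0, -0.9, 17.3]
gripper_width: -0.0001
finger_force: 8.6
time_s: 52.9
tcp_pos: [0.6918, 0.0188, 0.0794]
tcp_rot: [0.112, 0.994, 0.0, 0.002]
wrist_force: [-10.2, -0.2, 26.5]
gripper_width: -0.0
finger_force: 13.1
time_s: 53.2
tcp_pos: [0.6918, 0.0188, 0.0793]
tcp_rot: [0.112, 0.994, 0.0, 0.003]
wrist_force: [-13.7, -0.1, 35.3]
gripper_width: -0.0001
finger_force: 17.6
```

The plunger hit its stop at z .0793, 26 mm of travel. I'll lift and look at the delivered carton and the tray.

```bash
python3 -m inch '[[[0,0,-0.02,0,0,0,0],[0,0,-0.05,0,0,0,0],[0,0,-0.1,0,0,0,0],[0.03,-0.02,-0.15,0,0,0,0.04],[0.06,-0.05,-0.16,0,0,0,0.085],[0.09,-0.068,-0.16,0,0,0,0.085],[0.092,-0.068,-0.16,0,0,0,0.085],[0.092,-0.068,-0.16,0,0,0,0.085],[0.092,-0.068,-0.16,0,0,0,0.085]]]'
python3 - <<'E'
from h import *
im,s=cap('wrist','w10.png'); hsv=cv2.cvtColor(im,cv2.COLOR_RGB2HSV)
m=cv2.morphologyEx(cv2.inRange(hsv,(5,90,40),(20,255,255)),cv2.MORPH_CLOSE,np.ones((3,3)))
a=np.radians(YAW)
for c in cv2.findContours(m,0,1)[0]:
    if cv2.contourArea(c)>100:
        P=np.array([toplane('wrist',p[0].astype(float),.044,s)[:2] for p in c]).astype(np.float32)*1000
        r=cv2.minAreaRect(P); q=np.array(r[0])/1000-O[:2]
        D=(P/1000-O[:2])@np.array([[np.cos(a),-np.sin(a)],[np.sin(a),np.cos(a)]])
        print(c.mean(0)[0],np.round(r[0],1),np.round(r[1],1),r[2],'disp range',D.min(0).round(4),D.max(0).round(4))
g=np.clip(im.astype(float)*1.8,0,255).astype(np.uint8)
cv2.imwrite('pics/w10b.png',cv2.resize(g,(800,600),interpolation=cv2.INTER_CUBIC)[:,:,::-1])
gd(-.108,0,.08)
E
```

```text
time_s: 54.1
tcp_pos: [0.5873, -0.0269, 0.2313]
tcp_rot: [0.112, 0.994, 0.0, -0.001]
wrist_force: [-0.6, 0.3, -0.6]
gripper_width: 0.0844
finger_force: 0.0
[280.56690141  93.54577465] [515.   -9.5] [47.7 48.1] 77.20081329345703 disp range [-0.1043 -0.0226] [-0.0562  0.025 ]
t 54.1 tcp [ 0.5874 -0.0267  0.231 ] yaw 167.2 w 0.0847 F [-0.6 -0.1 -0.3]
row [ 0.1017 -0.0003  0.1512] [-0.0003 -0.0024  0.0018]
```

View pics/w10b.png

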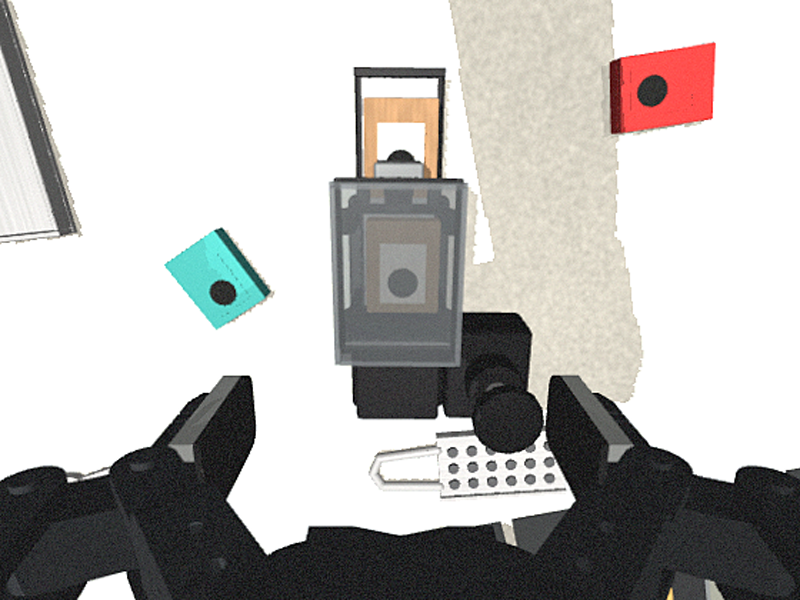

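The view shows the cover shut and the plunger up at (507,420). The delivered carton is on the tongue at (400,135), with its front edge at dispenser x = -104 mm. I'll grip near its front with a 20° tilt so the gripper body clears the cover.

```bash
python3 -c "
from h import *
gd(-.105,0,.13,20)"
```

```text
t 54.1 tcp [ 0.5874 -0.0267  0.231 ] yaw 167.2 w 0.0847 F [-0.6 -0.1 -0.3]
row [ 0.0989 -0.0004  0.1012] [ 0.     -0.3515  0.0018]
```

```bash
python3 -m inch '[[[0.04,0,0,0,0,0,0.07],[0.08,0,0.01,0,-0.12,0.002,0.07],[0.099,0,0.04,0,-0.24,0.002,0.07],[0.099,0,0.08,0,-0.35,0.002,0.07],[0.099,0,0.101,0,-0.3515,0.002,0.07],[0.099,0,0.101,0,-0.3515,0.002,0.07],[0.099,0,0.101,0,-0.3515,0.002,0.07]]]'; python3 -c "
from h import *
gd(-.091,0,.03,20)"
```

```text
time_s: 54.85
tcp_pos: [0.4915, -0.0047, 0.1323]
tcp_rot: [0.111, 0.978, -0.019, 0.173]
wrist_force: [0.9, 0.3, 0.2]
gripper_width: 0.0702
finger_force: 0.0
t 54.9 tcp [ 0.4915 -0.0047  0.1323] yaw 167.1 w 0.0702 F [0.9 0.3 0.2]
row [ 0.0227 -0.0007  0.1006] [ 0.0004  0.0014 -0.0002]
```

```bash
python3 -m inch '[[[0.007,0,0.03,0,0,0,0.07],[0.014,-0.0007,0.06,0,0,0,0.07],[0.019,-0.0007,0.085,0,0,0,0.07],[0.0227,-0.0007,0.098,0,0,0,0.07],[0.0227,-0.0007,0.1,0,0,0,0.07],[0.0227,-0.0007,0.1,0,0,0,0.07]]]'; python3 -c "
from h import *
gd(-.091,0,.028,20)"
```

```text
time_s: 55.45
tcp_pos: [0.5049, -0.0087, 0.0309]
tcp_rot: [0.111, 0.978, -0.019, 0.174]
wrist_force: [0.5, -0.9, -0.3]
gripper_width: 0.07
finger_force: 0.0
t 55.5 tcp [ 0.5049 -0.0087  0.0309] yaw 167.0 w 0.07 F [ 0.5 -0.9 -0.3]
row [0.0017 0.0002 0.0025] [ 0.0002  0.0022 -0.0011]
```

```bash
python3 -m inch '[[[0.0015,0,0.0025,0,0,0,0.07],[0.0015,0,0.0025,0,0,0,0.06],[0.0015,0,0.0025,0,0,0,0.03],[0.0015,0,0.0025,0,0,0,0],[0.0015,0,0.0025,0,0,0,0],[0.0015,0,0.0025,0,0,0,0],[0.0015,0,0.0025,0,0,0,0]]]'; python3 -c "
from h import *
gd(-.135,0,.0285,20); print(bot.state()['finger_force'])"
```

```text
time_s: 56.15
tcp_pos: [0.5023, -0.0085, 0.0274]
tcp_rot: [0.111, 0.978, -0.019, 0.174]
wrist_force: [-2.5, 0.0, 5.4]
gripper_width: 0.0461
finger_force: 61.9
t 56.1 tcp [ 0.5023 -0.0085  0.0274] yaw 167.1 w 0.0461 F [-2.5  0.   5.4]
row [ 0.0392  0.0006 -0.0155] [ 0.0003  0.0023 -0.0007]
61.85904264450073
```

```bash
python3 -m inch '[[[-0.001,0,-0.004,0,0,0,0],[0.0076,0,-0.0083,0,0,0,0],[0.017,0,-0.0117,0,0,0,0],[0.0264,0,-0.015,0,0,0,0],[0.0358,0,-0.0187,0,0,0,0],[0.0452,0,-0.022,0,0,0,0],[0.0452,0,-0.022,0,0,0,0],[0.0452,0,-0.022,0,0,0,0]]]'; python3 -m inch '[[[-0.003,0,-0.01,0,0,0,0],[-0.013,0,-0.037,0,0,0,0],[-0.027,0,-0.075,0,0,0,0],[-0.041,0,-0.113,0,0,0,0],[-0.041,0,-0.113,0,0,0,0],[-0.041,0,-0.113,0,0,0,0]]]'
python3 - <<'E'
from h import *
s=bot.state(); print(s['finger_force'],s['gripper_width'],s['tcp_pos'])
# tray from top image
im,_=cap('top','t2.png')
g=cv2.cvtColor(im,cv2.COLOR_RGB2GRAY)
sub=im[225:300,365:435].astype(int)
sat=sub.max(2)-sub.min(2)
for y in range(225,300,3): print(y,' '.join('%3d'%v for v in g[y,366:434:2]))
E
```

```text
time_s: 56.95
tcp_pos: [0.4528, 0.0028, 0.0316]
tcp_rot: [0.111, 0.978, -0.019, 0.173]
wrist_force: [-0.3, 0.4, -0.4]
gripper_width: 0.046
finger_force: 61.4
time_s: 57.55
tcp_pos: [0.4538, 0.0027, 0.1534]
tcp_rot: [0.111, 0.978, -0.019, 0.174]
wrist_force: [-0.4, 0.1, -0.7]
gripper_width: 0.0457
finger_force: 61.6
61.56209349632263 0.04567368839671324 [0.45384573 0.00265584 0.15343809]
225 128 129 128 131 131 129 130 131 131 131 134 130 130 130 132 129 130 132 131 130 129 130 133 132 134 129 132 130 131 132 131 129 127 127
228 129 133 127 127 130 131 129 131 130 130 130 130 129 133 130 130 130 129 132 135 130 127 129 130 131 128 129 129 128 132 128 133 131 131
231 129 130 130 129 131 132 131 120 123 122 128 127 132 130 129 131 130 127 129 129 128 131 132 126 128 129 129 129 130 129 128 132 129 127
234 129 132 132 130 132 133 131  91  55  84  87  89  95  94  85  90 105 116 111 110 119 119 131 124 126 129 129 128 128 129 129 132 126 129
237 133 130 129 127 130 128 129  82  75 107 107 108 104 108 111 104 103 102 102  96  93  86  87  85  94  93  91  92 116 127 130 129 127 132
240 129 12
[... 2089 characters left out ...]

285 131 131 130 131 124  94  83  85  85  84  70  70  87  91  91  89 103 111 105 104 110 111 114 108  92  59 116 129 129 128 129 128 127 127
288 132 131 130 127 133 130 131 128 125 129 129 128 121 116 111 106 111 102  89  84  84  87  82  72  78  66 123 131 127 128 130 130 128 126
291 132 130 130 130 130 129 130 128 130 132 133 129 130 132 131 129 128 130 129 132 130 125 125 125 129 119 128 128 129 132 130 130 129 131
294 133 130 132 130 128 129 133 132 129 132 132 133 129 128 129 128 130 133 132 125 133 127 127 129 130 129 130 129 133 128 127 128 129 130
297 129 126 131 129 129 129 130 128 127 129 131 127 128 132 128 129 129 132 131 133 127 131 129 131 131 129 129 129 126 129 128 131 128 129
```

```bash
python3 -c "
from h import *
goto([.419,-.31,.12],174.4,20)"
```

```text
t 57.6 tcp [0.4528 0.0026 0.1517] yaw 167.0 w 0.0462 F [ 0.  -0.2 -0.8]
row [-0.024  -0.3122  0.0425] [-0.0438  0.0004 -0.1206]
```

```bash
python3 -m inch '[[[-0.003,-0.04,0,-0.01,0,-0.03,0],[-0.006,-0.09,0,-0.02,0,-0.06,0],[-0.01,-0.14,0,-0.03,0,-0.09,0],[-0.014,-0.19,0.01,-0.04,0,-0.12,0],[-0.018,-0.24,0.02,-0.044,0,-0.1206,0],[-0.022,-0.29,0.03,-0.044,0,-0.1206,0],[-0.024,-0.312,0.0425,-0.044,0,-0.1206,0],[-0.024,-0.312,0.0425,-0.044,0,-0.1206,0],[-0.024,-0.312,0.0425,-0.044,0,-0.1206,0]]]'
python3 - <<'E'
from h import *
goto([.419,-.31,.008],174.4,20); print(bot.state()['finger_force'])
im,_=cap('top','t3.png'); g=cv2.imread('pics/t3.png',0); h=cv2.imread('pics/t2.png',0)
# tray far edges now vs before
for y in (240,249,279,285): print(y,' '.join('%3d'%v for v in g[y,370:430:2]))
im,s=cap('side','s11.png');p=proj('side',[.439,-.312,.02]);print(p)
a=cv2.imread('pics/s11.png',0).astype(int);b=cv2.imread('pics/s8.png',0).astype(int)
for y in range(150,206,5): print(y,' '.join('%4d'%v for v in (a-b)[y,350:436:4]))
E
```

```text
time_s: 58.5
tcp_pos: [0.4177, -0.3093, 0.1176]
tcp_rot: [0.049, 0.984, -0.007, 0.172]
wrist_force: [-0.2, 0.3, 0.6]
gripper_width: 0.0459
finger_force: 61.7
t 58.5 tcp [ 0.4177 -0.3093  0.1176] yaw 174.3 w 0.0459 F [-0.2  0.3  0.6]
row [ 0.0358 -0.0008  0.1036] [ 0.0023 -0.0033 -0.0023]
61.726205348968506
240 130 129 130 125 123  60  89 109 109 107 107 110 106 106 106 109 109 104 108 107 112 104 105 110  69  57 126 126 131 128
249 130 131 129 129 112  61  75  58  57  59  55  55  57  54  57  94  89 100  99  95  99  95  99 100  57  96 124 129 131 131
279  89  87  85  69  49  52  56  58  57  57  55  30   9   9  11  12   4   4   2   0   2   2   5   0   2   0   0   5   5  12
285  89  82  84  65  53  52  51  60  54  66  78  35  25  54  88  95  44  16   1   5   4  10   5   1  12   9   2   5  16  26
[389.88269061 170.00121911]
150   -8   -6   -6   -6   -7   -7   -7   -7   -8   -7   -6   -5   -3  -63  -85   -6   -7   -7   -9  -12   -8  -11
155   -7   -5   -6   -6   -9   -7   -5    1   -4   -6   -6   -9   -6   -7   -7   -7   -9   -9  -12  -10   -7  -11
160   -7   -7   -8   -8   -3   -6   -4  
[... 399 characters left out ...]
3   -6   -7   -9
180   -2   -4   -5    0   -5   -2    0  -35  -49  -50  -47  -48  -56  -19   -4   -4   -7   -6   -4   -7   -8  -11
185    0   -1    1   -7   -1    4    3    1    0    7  -45  -44  -49  -49  -52   -3   -5   -5   -4   -8   -6   -5
190    2    1    0   -4   -5   -2   -4   -4  -61    4   -2    1    4  -30  -50  -48    2   -8   -4   -6   -5   -7
195   -6   -4   -1   -6   -1   -3   -1  -48  -55  -53  -57  -55   -8    5   -3    1  -28   -6   -6   -6   -5   -5
200   -5   -5   -3   -5   -2    0   -3  -50  -55  -53  -55  -55  -58  -56  -60  -57  -53  -21   -3   -4   -9   -4
205   -5   -6   -5   -4   -5   -3  -63  -56  -57  -54  -56  -54  -53  -52  -54  -55  -55  -53  -55   -5   -5   -5
```

```bash
python3 -m inch '[[[0.012,0,0.035,0,0,0,0],[0.024,0,0.07,0,0,0,0],[0.03,0,0.088,0,0,0,0],[0.034,0,0.098,0,0,0,0],[0.035,0,0.1015,0,0,0,0],[0.035,0,0.1015,0,0,0,0]]]'; python3 -c "
from h import *
goto([.419,-.31,.008],174.4,20); print(bot.state()['finger_force'])"
```

```text
time_s: 59.2
tcp_pos: [0.4213, -0.3096, 0.0131]
tcp_rot: [0.047, 0.984, -0.009, 0.174]
wrist_force: [-0.6, 0.5, -0.0]
gripper_width: 0.0462
finger_force: 61.7
t 59.2 tcp [ 0.4213 -0.3096  0.0131] yaw 174.5 w 0.0462 F [-0.6  0.5 -0. ]
row [ 0.0039 -0.0006  0.004 ] [0.     0.0008 0.0013]
61.74541354179382
```

```bash
python3 -m inch '[[[0.001,0,0.003,0,0,0,0],[0.002,0,0.005,0,0,0,0],[0.002,0,0.005,0,0,0,0]]]'; python3 -m inch '[[[0,0,0,0,0,0,0.05],[0,0,0,0,0,0,0.06],[0,0,0,0,0,0,0.062],[0,0,0,0,0,0,0.062]]]'; python3 -m inch '[[[-0.004,0,-0.015,0,0,0,0.062],[-0.017,0,-0.047,0,0,0,0.062],[-0.034,0,-0.094,0,0,0,0.062],[-0.051,0,-0.14,0,0,0,0.062],[-0.068,0,-0.188,0,0.12,0,0.062],[-0.1,0,-0.188,0,0.24,0,0.062],[-0.1,0,-0.188,0,0.35,0,0.062],[-0.1,0,-0.188,0,0.35,0,0.062],[-0.1,0,-0.188,0,0.35,0,0.062]]]'
python3 - <<'E'
from h import *
im,s=cap('wrist','w11.png'); print(s['tcp_pos'].round(3))
hsv=cv2.cvtColor(im,cv2.COLOR_RGB2HSV)
m=cv2.morphologyEx(cv2.inRange(hsv,(5,90,40),(20,255,255)),cv2.MORPH_CLOSE,np.ones((3,3)))
for c in cv2.findContours(m,0,1)[0]:
    if cv2.contourArea(c)>150:
        P=np.array([toplane('wrist',p[0].astype(float),.022,s)[:2] for p in c]).astype(np.float32)*1000
        r=cv2.minAreaRect(P); print(c.mean(0)[0],np.round(r[0],1),np.round(r[1],1),r[2])
im,_=cap('top','t4.png'); g=cv2.imread('pics/t4.png',0)
for y in (240,249,279,285): print(y,' '.join('%3d'%v for v in g[y,370:430:2]))
E
```

```text
time_s: 59.5
tcp_pos: [0.4207, -0.3101, 0.0074]
tcp_rot: [0.048, 0.984, -0.009, 0.174]
wrist_force: [-0.5, 0.1, -1.4]
gripper_width: 0.0461
finger_force: 61.7
time_s: 59.9
tcp_pos: [0.4207, -0.31, 0.0072]
tcp_rot: [0.048, 0.984, -0.009, 0.174]
wrist_force: [-0.4, -1.8, -0.4]
gripper_width: 0.062
finger_force: 0.0
time_s: 60.8
tcp_pos: [0.4505, -0.3126, 0.2166]
tcp_rot: [0.048, 0.999, 0.001, -0.001]
wrist_force: [0.1, 0.1, -0.0]
gripper_width: 0.062
finger_force: 0.0
[ 0.451 -0.313  0.217]
[279.94811321 162.21698113] [ 438.7 -311.1] [47.2 60.7] 84.50935363769531
240  82  83  83  85  87  56  54  58  61  56  58  54  61  54  55  55  71 107 106 104 109 106 106 102  63  54 125 129 127 120
249 133 131 123 111  99  48  88 109 111 110  94 103 103 100 102 105  62  10  11  17  14  34  33   9   2   4   0   6   7   6
279 136 133 130  86  86 107 114 110 111 113 111 112 111 112 111 119 113 111 113 114 112 106  93  37 101 133 133 129 133 134
285 132 137 132  97  88  88  88  86  69  72  87  93  92  89 109 110 106 108 108 110 104 105  85  56 114 133 131 131 130 132
```

The carton lies flat at the tray's centre. One last check of the cover and plunger, then I hand in.

Run:
```python
from h import *
im,_=cap('side','s12.png'); a=cv2.imread('pics/s12.png',0).astype(int);b=cv2.imread('pics/side0.png',0).astype(int)
d=a-b-6
for y in range(178,230,5): print(y,' '.join('%4d'%v for v in d[y,240:340:5]))
if np.abs(d[182:200,245:330]).mean()<12: print(workorder.close_job())
else: print(np.abs(d[182:200,245:330]).mean())
```

```text
178   -4   -5   -3   -6   -5   -4   -7   -7   -3   -5   -3   -4   -7   -5   -4   -3   -3  -60  -18  -67
183   -4   -4   -3   -3   -5   -3   -4   -4   -7   -6   -1   -6   -6   -2  -57  -52  -55  -54  -55  -58
188   -5   -4   -8   -5   -4   -3   -3   -2   -5   -9   -5   -8   -3   -5  -46  -30  -13  -39  -40  -56
193   -5    1   -9  -13   -6   -3   -8   -5  -10   -6   -5   -3   -2   -5   -6   -1  -20  -35  -40  -56
198   -5  -16    1   -6    3  -10   -3   -8   -6   -3   -8   -5   -7   -3   -8   -2   -5   -5   -5  -59
203   -6   -7   -3   -2  -10   -5   -8    0   -4   -4   12    6   -5   -6   -5   -5   -9   -6  -54  -58
208   -6   -2   -4   -4   -6  -10  -11   -6  -12   10   -9   -9  -26  -41   -4   -1   -3   -4  -57  -54
213   -6   -9   -5  -15   -5   -2  -13   -3  -16   21  -14    6    5    1   -2   -6   -1   -8   -1  -56
218    0   -1    0  -13  -10   -6  -12   -4   -4  -25  -28  -20   -9  -14   -6   -8   -7   -5   -5   -4
223   -9   -2    1    1   -1  -12  -12  -10    5    2  -30  -30    0   -6   -3   -9   -3   -3   -5   -5
228   -7   -9   -7  -16   -9  -16   -8   -4   -6  -10   -8  -28  -10   -3   -9   -2   -6   -3   -4   -5
the job is handed in; nothing more can be done
None
```

The job is handed in: the three cartons were loaded and the cover snapped shut, the plunger was pressed once to its stop and came back up, and the delivered carton lies flat in the middle of the steel tray; the hand-in returned no verdict.

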